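# Clamp the rubber cap on the dust outlet of a shoe finishing machine

### The arm

A 6-joint arm with a two-finger parallel gripper is mounted at the origin on the work surface. World frame = base frame: x ahead of the robot, y to its left, z up, the work surface at z = 0. Lengths are in m, angles in degrees, forces in N, time in s.
With the tool pointing down it reaches from about 0.4 to 0.825 m from the base axis. Payload 7 kg.
Tool frame: the origin (TCP) lies midway between the tips of the shut fingers; the grasp point (between the pads) lies hold_point_z behind it (hold_point_z is the distance from the TCP to the grasp point, in m); z points along the fingers, y is the line along which they close (so a half turn about z gives the same grasp; the last joint's range is limited). The gripper opens to 88 mm and grips with 3 to 60 N. Pads are 19 mm wide; open, the fingers measure 130 mm over their backs; the gripper's body (78 mm by 193 mm) begins 47 mm behind the grasp point.
Start: joints at [-60.269, 20.546, 0.682, 0, -70.136, -16.507], TCP at [0.154, -0.657, 0.227] pointing down, gripper open.
Joint ranges: [-176.03, 176.03], [-82.01, 121.73], [-58.28, 71.71], [-173.87, 95.51], [-174.79, -0.11], [-173.66, 173.66]. Speed limits (degrees/s): [136.94, 136.94, 172.46, 180, 180, 180].

### API

Orientations are given as [roll, pitch, yaw] about the fixed x, y, z axes, in that order (R = Rz(yaw) Ry(pitch) Rx(roll)).
In Python, from plant import * gives the robot as it stands.
- The arm moves only by the tool step_arm, never from a script. Its argument "steps" is a list that holds one entry, the list of rows, each a list of 6 numbers: the shift along the tool's x, y, z scaled (see below), then the turn, a rotation vector about the tool's x, y, z scaled (see below). In form: [[[tx, ty, tz, wx, wy, wz], ...]]. A call has 1 to 20 rows; each row is the pose to reach, as a shift and turn from the pose commanded when the call began, along the tool's axes at that moment; what a row does not reach only later rows make up. The controller multiplies each number of a shift by 100 mm and each number of a turn by 0.5 rad. A row lasts 1/10 s, in which the tool goes at most 50 mm and 8.59 degrees, less where a joint would pass 70% of its speed; a pose out of reach is approached as far as the arm can. A call with a number of a shift or a turn outside -1 to 1 is refused whole. A call with a gripper value outside its range is refused whole. "jaw" is the closure in counts, from 0 (fully open) to 255 (shut), set as the call begins (left out, the last holds). The fingers move at their own pace and stop on an object; the grip force is fixed at half the most. Time passes only in rows, so rows that repeat a pose let the fingers close. It gives the time, the measured TCP pose, the force, the opening and the grip force at its end, in the units of the state.
- get_obs(): the state, without advancing time (a new reading comes with each control period).
- snapshot(name): name is "scene" or "top" or "wrist"; returns (picture, depth): 420x560x3 uint8, red, green, blue; 420x560 float32, m along the optical axis (not along the pixel's ray), 0 where there is no reading.
- calibration(name): a dict with "mtx" (3x3 intrinsics, pixels), "rvec" (rotation vector, rad) and "tvec" (3), from world to camera coordinates, as OpenCV has them. Camera axes: x right, y down, z forward; pixel columns grow to the right and rows downward; lengths in m; the calibration is good to about 2 mm. A picture is of the moment at which its call begins: read the wrist's pose just before it. calibration takes no time and is no camera call; for the wrist camera it gives the pose at the moment of the call.
- close_job(): hands the job in; it is judged then, once.
The state is a dict: "clock": time; "joint_pos": joint angles; "qvel": joint speeds; "tau": joint torques, N m; "tool_pos": TCP position; "orientation": TCP orientation; "force": force on the tool from outside, world axes, zero at the start; "moment": the same for the moment, N m; "opening": finger opening in m; "gripper_force": force on a finger pad.
Only numpy, scipy, OpenCV 4.12 (cv2) and the standard library are available. Lean on these libraries where they do the work, as an engineer would, in place of code of your own. Each camera call takes 0.05 s, during which the arm holds its last target. There are 200 camera calls.

### The job

The rubber cap on the finishing machine's dust outlet has no clamp on it. Take the larger worm-drive clamp out of the timber rack, slide it over the cap, past the bulge, until the band lies squarely against the cap's rim without shoving it, then turn its thumb screw clockwise until the band grips the cap snugly, and let go. Do not over-tighten it and crush the rubber, and leave the smaller clamp, the glue tin, the polish jar and the heel blank where they are.

Things in the scene. Friction and masses are not known exactly. Their poses are not given: they have to be found in the camera images.
- clamp: the larger worm-drive clamp, 140 g: steel band hoop 56.2 to 59.2 mm inside as found, band 14 mm wide, 2 mm thick, a screw housing on one side, an upright black thumb screw on it. It stands on edge in a slot of the rack, 20 mm of hoop down in the wood. Origin: on the screw's axis, level with the hoop's middle. z: along the screw, up. x: from the screw to the hoop's middle. y: the hoop's own axis
- clamp_housing (a point): centre of the clamp's screw housing, a steel block to be gripped across its width: 23 mm wide (along clamp y), 24 mm tall, 17 mm deep (along x). Its underside rests on the rack's top. It lies at clamp x = -3 mm, z = +2 mm, so the hoop's middle is 46 mm from it along clamp x and 2 mm lower. Held here, the hoop may droop a few mm
- clamp_knob (a point): middle of the thumb screw's fluted barrel-shaped head: 18 mm diameter, 16 mm tall, on the screw's axis, 38 mm above the hoop's middle, 16 mm clear above the housing. Clockwise from above tightens. Loose, it takes a steady 0.3 Nm of friction to turn, 0.1 to 0.2 Nm of which is still felt when one stops; turn it about its own axis, which may lean, or the clamp binds and feels stiff
- clamp_hoop (a point): middle of the clamp's hoop (clamp x = 43 mm). Turning the screw shrinks the band towards the housing by 2 mm of diameter per radian; as found, 1.1 to 2.6 rad bring it to the cap's 54 mm. From there the torque climbs by about 0.25 Nm per radian: snug when it is about 0.1 Nm above loose turning, crushed at 0.2 Nm above. Let go on the cap, the loose hoop hangs, its screw leaning up to 0.2 rad
- small_clamp: the smaller clamp (hoop 44 mm inside, low screw head) in the other slot; leave it. Origin: on its screw's axis, 4 mm above the rack's top
- rack: fixed timber rack 106 x 144 mm, 45 mm high, with two slots 80 mm apart, 17 mm wide, 23 mm deep, 66 mm long, running along its x; either clamp may stand in either slot. Origin: on the bench under its middle; the clamps stand parallel to its x, their screws on its -x side
- machine: the finishing machine, fixed: a grey dust box 150 x 100 mm, 145 mm high, and next to it (along -y) a motor cabinet 260 mm high. Origin: on the bench below the root of the outlet stub, at the dust box's face; the stub points level along the machine's +y, its axis 105 mm above the bench
- cap: the black rubber cap pushed over the barbed stub: its rim (60 mm diameter, 10 mm long, 35 mm from the dust box), and at its outer end the bulge over the last barb and the tapered nose. Fixed to the machine; origin as the machine's. It must not be shoved with more than 25 N
- cap_land: the smooth part of the rubber cap between rim and bulge, where the band belongs: 54 mm diameter, 22 mm long. Fixed to the machine; origin as the machine's
- cap_seat (a point): centre of the rim's outer face, on the stub's axis; the band's edge comes to rest against this face. y: along the stub, outwards. A seated hoop has its middle 7 mm outwards from here. The land reaches 22 mm outwards, the bulge (55 mm diameter) to 32 mm, then the nose tapers from 53 to 43 mm diameter at 48 mm and is rounded off
- cap_nose (a point): tip of the rubber cap's nose, on the stub's axis, 52 mm outwards from cap_seat
- glue_tin: glue tin, 72 mm diameter, 95 mm high, loose, stands beyond the stub; leave it. Origin: centre of its underside
- polish_jar: polish jar, 56 mm diameter, 45 mm high, loose; leave it. Origin: centre of its underside
- heel_tip: round rubber heel blank, 60 mm diameter, 20 mm high, loose, on the bench between rack and stub; leave it. Origin: centre of its underside
There are look-alikes about, which are no part of the job. What is shaped like the clamp but purple is not meant.

How it is judged:
By the outcome, as a careful person would: the job done as asked, in the order asked, and still so for the second after the job is handed in, with the robot touching nothing.
It also fails if it takes over 72 s, if anything falls off the work surface, if the arm or the gripper's body presses on something with over 40 N, if the wrist force passes 120 N, or if a joint passes its speed limit or range.

## Working session

There is one attempt and no reset: what is moved stays moved. The work goes in short steps, Python scripts to look and compute and a tool call to move; the robot and the scene stay as the last step left them, time stands still between calls to the robot, and variables do not carry over. Pictures are saved under pics/ and viewed, at most 10 in all, crops included, and the job is handed in when it is done.

Besides the shell and the picture viewer there is one more tool, called after "Call:" as name(argument=value, ...), one argument or row to a line, values as JSON. step_arm: Moves the arm, as the interface text tells. Its arguments: {"type":"object","properties":{"steps":{"type":"array","items":{"type":"array","items":{"type":"array","items":{"type":"number","minimum":-1,"maximum":1}}}},"jaw":{"type":"number"}},"required":["steps"]}

```bash
ls; mkdir -p pics
cat > h.py <<'E'
from plant import *
import numpy as np, cv2
from scipy.spatial.transform import Rotation as R
def cam(n):
    c=calibration(n); Rm=cv2.Rodrigues(np.array(c["rvec"],float))[0]
    return np.array(c["mtx"],float),Rm,np.array(c["tvec"],float).ravel()
def cloud(n,d,c=None):
    K,Rm,t=c or cam(n); v,u=np.mgrid[:d.shape[0],:d.shape[1]]
    p=np.stack([(u-K[0,2])/K[0,0]*d,(v-K[1,2])/K[1,1]*d,d],-1)
    return (p-t)@Rm
def save(n,im,s=1): cv2.imwrite("pics/"+n+".png",cv2.resize(im[...,::-1],None,fx=s,fy=s,interpolation=cv2.INTER_CUBIC))
E
python3 - <<'E'
from h import *
o=get_obs(); print(o)
try: print(hold_point_z)
except Exception as e: print(e)
for n in("scene","top"):
    im,d=snapshot(n); np.savez(n+".npz",im=im,d=d); save(n,im,1.0)
    K,Rm,t=cam(n); print(n,(-Rm.T@t).round(3),Rm[2].round(2),K[0,0])
a=cv2.imread("pics/scene.png");b=cv2.imread("pics/top.png")
cv2.imwrite("pics/both.png",cv2.resize(np.vstack([a,b]),None,fx=.71,fy=.71))
E
```

```text
pics
{'clock': 0.0, 'joint_pos': array([-6.02691883e+01,  2.05935203e+01,  6.32974104e-01, -2.27879151e-02,
       -7.01350663e+01, -1.65059245e+01]), 'qvel': array([ 0.05821331, -0.01265131, -0.052172  ,  0.05315523,  0.0851642 ,
       -0.13831303]), 'tau': array([ 7.72927215e-04, -5.82726574e+01,  2.93059230e+01,  6.99738085e+00,
        6.92600326e-03, -1.44515402e-04]), 'tool_pos': array([ 0.15428455, -0.65661824,  0.22558468]), 'orientation': array([ 1.79902241e+02, -6.62895841e-03, -1.66782868e+02]), 'force': array([ 0.88352219, -0.16945655,  0.64385946]), 'moment': array([-0.04171497,  0.01263238, -0.02223828]), 'gripper_force': 0.0, 'opening': 0.08745854275542275}
0.0188
scene [1.179 0.379 0.631] [-0.7  -0.31 -0.64] 402.559358819561
top [0.441 0.094 0.978] [ 0.18  0.04 -0.98] 405.5611447725482
```

View pics/scene.png

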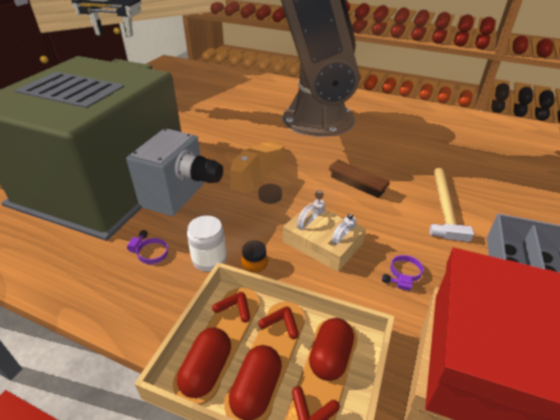

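View pics/top.png

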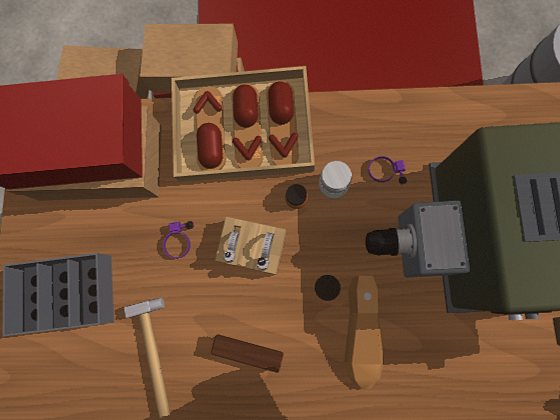

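The scene shows the rack at (325,235) with two candidates: one at (315,205) with a tall knob at (319,195), and one at (345,228) with a low head. In the top view they are at (264,250) and (231,245). The purple hoops at (148,248) and (405,270) are decoys. The cap is at (207,170) in the scene view and (380,242) in the top view. I'll measure these and confirm with one crop.

Run:
```python
from h import *
S=np.load("scene.npz");T=np.load("top.npz")
a=cv2.resize(S["im"][175:275,270:380],(440,400),interpolation=cv2.INTER_CUBIC)
b=cv2.resize(T["im"][205:285,205:305],(360,288),interpolation=cv2.INTER_CUBIC)
c=np.zeros((400,800,3),np.uint8);c[:,:440]=a;c[:288,440:]=b;save("crop",c)
for n,D in(("scene",S),("top",T)):
    P=cloud(n,D["d"]); im=D["im"].astype(int); np.save(n+"P.npy",P)
    print(n,"depth valid",(D["d"]>0).mean())
    def pr(nm,m):
        q=P[m&(D["d"]>0)]
        if len(q): print(nm,len(q),np.median(q,0).round(4),np.percentile(q,3,0).round(3),np.percentile(q,97,0).round(3))
    v,u=np.mgrid[:420,:560]
    box=lambda u0,u1,v0,v1:(u>=u0)&(u<u1)&(v>=v0)&(v<v1)
    if n=="top":
        rk=box(205,300,205,285)
        pr("racktop",rk&(abs(P[...,2]-.045)<.006))
        pr("hi big",box(248,280,225,275)&(P[...,2]>.055))
        pr("hi small",box(218,246,225,275)&(P[...,2]>.055))
        pr("capblack",box(360,400,225,262)&(P[...,2]>.07))
        pr("dust top",box(400,470,200,280)&(abs(P[...,2]-.145)<.006))
        pr("jar-dark",box(280,312,180,212)&(P[...,2]>.03))
        pr("tin",box(315,356,158,200)&(P[...,2]>.08))
        pr("heel",box(310,345,272,302)&(abs(P[...,2]-.02)<.008))
        pr("last",box(345,390,275,390)&(P[...,2]>.015))
        m=(rk&(abs(P[...,2]-.045)<.006)); q=P[m][:,:2].astype(np.float32)
        print(cv2.minAreaRect(q))
        m=(box(400,475,195,285)&(abs(P[...,2]-.145)<.006)); q=P[m][:,:2].astype(np.float32)
        print(cv2.minAreaRect(q))
    else:
        pr("knob big",box(312,326,188,200)&(P[...,2]>.06))
        pr("cap",box(192,225,150,190)&(P[...,2]>.07)&(im.sum(2)<160))
        pr("last",box(228,290,140,195)&(P[...,2]>.015))
```

```text
scene depth valid 0.9963818027210884
knob big 69 [0.5139 0.1806 0.0978] [0.504 0.172 0.081] [0.518 0.188 0.103]
cap 661 [ 0.5607 -0.0725  0.1188] [ 0.537 -0.104  0.09 ] [ 0.572 -0.047  0.134]
last 1861 [ 0.4281 -0.0244  0.0449] [ 0.265 -0.065  0.018] [0.474 0.046 0.082]
top depth valid 0.9959098639455782
racktop 2170 [0.5539 0.2075 0.0437] [0.497 0.138 0.041] [0.608 0.278 0.047]
hi big 270 [0.5268 0.1699 0.0781] [0.496 0.159 0.062] [0.572 0.184 0.101]
hi small 215 [0.5412 0.249  0.0651] [0.516 0.239 0.057] [0.578 0.263 0.077]
capblack 822 [ 0.5408 -0.0831  0.1255] [ 0.517 -0.114  0.105] [ 0.567 -0.051  0.133]
dust top 3584 [ 0.5444 -0.1959  0.1473] [ 0.476 -0.246  0.14 ] [ 0.615 -0.149  0.15 ]
jar-dark 353 [0.6689 0.0978 0.0437] [0.647 0.077 0.037] [0.691 0.119 0.047]
tin 736 [0.6963 0.0061 0.0937] [ 0.668 -0.023  0.083] [0.727 0.036 0.097]
heel 524 [0.4509 0.0308 0.0186] [0.424 0.005 0.016] [0.477 0.057 0.022]
last 3237 [ 0.3466 -0.043   0.0525] [ 0.243 -0.074  0.019] [ 0.464 -0.013  0.081]
((0.5520876049995422, 0.20714020729064941), (0.14442971348762512, 0.10630498826503754), 76.17286682128906)
((0.5395945310592651, -0.19413045048713684), (0.18315984308719635, 0.1084061786532402), 1.8068634271621704)
```

View pics/crop.png

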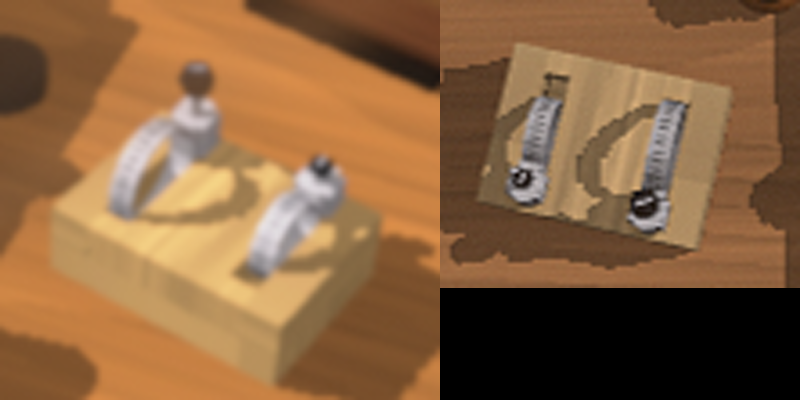

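Confirmed: the larger clamp is the one on the machine side, top view (264,250), with a tall knob on a stem standing clear of its housing. The other, at (231,245), has a low head. The fingers will go straight down onto the housing sides, with their tips just above the rack top. Next I'll plan the transit at a height that clears the cabinet.

```bash
cat >> h.py <<'E'
def Rd(yaw,tilt=0): # tool down with yaw (deg); tilt (deg) about tool y first
    return R.from_euler('xyz',[180,0,yaw],degrees=True)*R.from_euler('y',tilt,degrees=True)
def plan(p0,R0,p1,R1,n,rows,f=None):
    """n calls of rows rows each, straight; prints rows in tool units"""
    rv=(R0.inv()*R1).as_rotvec(); P=np.linspace(0,1,n*rows+1)
    pos=[p0+(p1-p0)*s for s in P]; rot=[R0*R.from_rotvec(rv*s) for s in P]
    for k in range(n):
        a=k*rows; out=[]
        for j in range(1,rows+1):
            d=rot[a].inv().apply(pos[a+j]-pos[a])/.1; w=(rot[a].inv()*rot[a+j]).as_rotvec()/.5
            out.append([float(round(x,3))+0. for x in [*d,*w]])
        print([out])
E
python3 - <<'E'
from h import *
T=np.load("top.npz");P=np.load("topP.npy")
q=P[(P[...,2]>.2)&(P[...,1]<-.05)&(P[...,0]>.2)];print("cab",np.percentile(q,1,0),np.percentile(q,99,0))
W=[((.154,-.657,.227),-166.8),((.30,-.47,.37),-130),((.42,-.22,.37),-85),((.48,.0,.32),-45),((.47,.17,.25),-13.8)]
for (a,ya),(b,yb) in zip(W,W[1:]):
    a,b=np.array(a),np.array(b); n=int(np.ceil(np.linalg.norm(b-a)/.098)); rows=3 if abs(yb-ya)/n<23 else 4
    rows=max(3,int(np.ceil(abs(yb-ya)/n/8)))
    print("##",b,n); plan(a,Rd(ya),b,Rd(yb),n,rows)
E
```

```text
cab [ 0.39606755 -0.37623107  0.20347014] [ 0.73255065 -0.24221735  0.26479645]
## [ 0.3  -0.47  0.37] 3
[[[-0.205, 0.165, -0.159, 0.0, 0.0, -0.143], [-0.411, 0.33, -0.318, 0.0, 0.0, -0.285], [-0.616, 0.496, -0.477, 0.0, 0.0, -0.428]]]
[[[-0.236, 0.118, -0.159, 0.0, 0.0, -0.143], [-0.472, 0.236, -0.318, 0.0, 0.0, -0.285], [-0.707, 0.354, -0.477, 0.0, 0.0, -0.428]]]
[[[-0.255, 0.065, -0.159, 0.0, 0.0, -0.143], [-0.511, 0.13, -0.318, 0.0, 0.0, -0.285], [-0.766, 0.195, -0.477, 0.0, 0.0, -0.428]]]
## [ 0.42 -0.22  0.37] 3
[[[-0.298, 0.076, 0.0, 0.0, 0.0, -0.175], [-0.597, 0.153, 0.0, 0.0, 0.0, -0.349], [-0.895, 0.229, 0.0, 0.0, 0.0, -0.524]]]
[[[-0.308, -0.003, 0.0, 0.0, 0.0, -0.175], [-0.616, -0.007, 0.0, 0.0, 0.0, -0.349], [-0.924, -0.01, 0.0, 0.0, 0.0, -0.524]]]
[[[-0.297, -0.083, 0.0, 0.0, 0.0, -0.175], [-0.593, -0.166, 0.0, 0.0, 0.0, -0.349], [-0.89, -0.249, 0.0, 0.0, 0.0, -0.524]]]
## [0.48 0.   0.32] 3
[[[-0.238, -0.088, 0.056, 0.0, 0.0, -0.155], [-0.475, -0.175, 0.111, 0.0, 0.0, -0.31], [-0.713, -0.263, 0.167, 0.0, 0.0, -0.465]]]
[[[-0.211, -0.14, 0.056, 0.0, 0.0, -0.155], [-0.422, -0.28, 0.111, 0.0, 0.0, -0.31], [-0.633, -0.421, 0.167, 0.0, 0.0, -0.465]]]
[[[-0.173, -0.185, 0.056, 0.0, 0.0, -0.155], [-0.346, -0.37, 0.111, 0.0, 0.0, -0.31], [-0.519, -0.555, 0.167, 0.0, 0.0, -0.465]]]
## [0.47 0.17 0.25] 2
[[[-0.212, -0.189, 0.117, 0.0, 0.0, -0.182], [-0.424, -0.377, 0.233, 0.0, 0.0, -0.363], [-0.636, -0.566, 0.35, 0.0, 0.0, -0.545]]]
[[[-0.154, -0.239, 0.117, 0.0, 0.0, -0.182], [-0.307, -0.477, 0.233, 0.0, 0.0, -0.363], [-0.461, -0.716, 0.35, 0.0, 0.0, -0.545]]]
```

Call:
step_arm(
  steps=[
    [[-0.205,0.165,-0.159,0,0,-0.143],[-0.411,0.33,-0.318,0,0,-0.285],[-0.616,0.496,-0.477,0,0,-0.428]],
  ],
  jaw=110,
)

```text
clock: 0.4
tool_pos: [0.2032, -0.5938, 0.274]
orientation: [179.9, -0.0, -154.4]
force: [0.8, -0.3, 0.9]
opening: 0.0694
gripper_force: 0.0
```

Call:
step_arm(
  steps=[
    [[-0.236,0.118,-0.159,0,0,-0.143],[-0.472,0.236,-0.318,0,0,-0.285],[-0.707,0.354,-0.477,0,0,-0.428]],
  ],
)

```text
clock: 0.7
tool_pos: [0.252, -0.5312, 0.3222]
orientation: [180.0, 0.0, -142.1]
force: [0.3, -0.5, 0.0]
opening: 0.0505
gripper_force: 0.0
```

Call:
step_arm(
  steps=[
    [[-0.255,0.065,-0.159,0,0,-0.143],[-0.511,0.13,-0.318,0,0,-0.285],[-0.766,0.195,-0.477,0,0,-0.428]],
  ],
)

```text
clock: 1.0
tool_pos: [0.3006, -0.4689, 0.37]
orientation: [180.0, 0.0, -129.8]
force: [0.5, -1.0, 0.6]
opening: 0.05
gripper_force: 0.0
```

Call:
step_arm(
  steps=[
    [[-0.298,0.076,0,0,0,-0.175],[-0.597,0.153,0,0,0,-0.349],[-0.895,0.229,0,0,0,-0.524]],
  ],
)

```text
clock: 1.3
tool_pos: [0.3405, -0.3855, 0.3694]
orientation: [180.0, 0.0, -114.8]
force: [0.1, -0.3, -0.1]
opening: 0.05
gripper_force: 0.0
```

Call:
step_arm(
  steps=[
    [[-0.308,-0.003,0,0,0,-0.175],[-0.616,-0.007,0,0,0,-0.349],[-0.924,-0.01,0,0,0,-0.524]],
  ],
)

```text
clock: 1.6
tool_pos: [0.3803, -0.3021, 0.3694]
orientation: [180.0, 0.0, -99.8]
force: [1.1, -0.4, 0.2]
opening: 0.0499
gripper_force: 0.0
```

Call:
step_arm(
  steps=[
    [[-0.297,-0.083,0,0,0,-0.175],[-0.593,-0.166,0,0,0,-0.349],[-0.89,-0.249,0,0,0,-0.524]],
  ],
)

```text
clock: 1.9
tool_pos: [0.4202, -0.2188, 0.3695]
orientation: [180.0, 0.0, -84.8]
force: [0.7, 0.1, -0.0]
opening: 0.0496
gripper_force: 0.0
```

Call:
step_arm(
  steps=[
    [[-0.238,-0.088,0.056,0,0,-0.155],[-0.475,-0.175,0.111,0,0,-0.31],[-0.713,-0.263,0.167,0,0,-0.465]],
  ],
)

```text
clock: 2.2
tool_pos: [0.4399, -0.1456, 0.3525]
orientation: [180.0, 0.0, -71.4]
force: [0.8, -0.2, 0.4]
opening: 0.05
gripper_force: 0.0
```

Call:
step_arm(
  steps=[
    [[-0.211,-0.14,0.056,0,0,-0.155],[-0.422,-0.28,0.111,0,0,-0.31],[-0.633,-0.421,0.167,0,0,-0.465]],
  ],
)

```text
clock: 2.5
tool_pos: [0.4599, -0.0723, 0.3358]
orientation: [180.0, 0.0, -58.1]
force: [0.7, 0.1, 0.7]
opening: 0.0498
gripper_force: 0.0
```

Call:
step_arm(
  steps=[
    [[-0.173,-0.185,0.056,0,0,-0.155],[-0.346,-0.37,0.111,0,0,-0.31],[-0.519,-0.555,0.167,0,0,-0.465]],
  ],
)

```text
clock: 2.8
tool_pos: [0.4799, 0.001, 0.3191]
orientation: [180.0, 0.0, -44.8]
force: [0.2, 0.2, 0.6]
opening: 0.0495
gripper_force: 0.0
```

Run:
```python
from h import *
o=get_obs();print(o["clock"],o["tool_pos"],o["orientation"],o["joint_pos"].round(1),o["opening"],o["force"])
c=cam("wrist");im,d=snapshot("wrist");np.savez("w1.npz",im=im,d=d,P=cloud("wrist",d,c))
print((-c[1].T@c[2]).round(3),c[1][2].round(2)); save("w1",im)
```

```text
2.8 [0.47986895 0.00097289 0.31913255] [ 1.79985941e+02  1.74261468e-02 -4.48039169e+01] [ 23.7  -1.1 -14.   -0.  -77.2  21.5] 0.049501164169140216 [0.20270473 0.17153374 0.58942425]
[ 0.528 -0.047  0.477] [-0.18  0.18 -0.97]
```

Call:
step_arm(
  steps=[
    [[-0.212,-0.189,0.117,0,0,-0.182],[-0.424,-0.377,0.233,0,0,-0.363],[-0.636,-0.566,0.35,0,0,-0.545]],
  ],
)

```text
clock: 3.15
tool_pos: [0.4746, 0.0858, 0.284]
orientation: [180.0, 0.0, -29.2]
force: [1.1, -0.2, -0.1]
opening: 0.0499
gripper_force: 0.0
```

Call:
step_arm(
  steps=[
    [[-0.154,-0.239,0.117,0,0,-0.182],[-0.307,-0.477,0.233,0,0,-0.363],[-0.461,-0.716,0.35,0,0,-0.545],[-0.461,-0.716,0.35,0,0,-0.545]],
  ],
)

```text
clock: 3.55
tool_pos: [0.469, 0.1719, 0.2475]
orientation: [179.9, 0.1, -13.5]
force: [0.0, -0.4, -1.1]
opening: 0.0495
gripper_force: 0.0
```

Run:
```python
from h import *
o=get_obs();print(o["clock"],o["tool_pos"],o["orientation"],o["joint_pos"].round(1))
c=cam("wrist");im,d=snapshot("wrist");P=cloud("wrist",d,c);np.savez("w2.npz",im=im,d=d,P=P)
a=np.load("w1.npz")["im"]; cv2.imwrite("pics/w12.png",np.hstack([cv2.resize(x[...,::-1],(400,300)) for x in(a,im)]))
def pr(nm,m):
    q=P[m]; print(nm,len(q),np.median(q,0).round(4),np.percentile(q,2,0).round(4),np.percentile(q,98,0).round(4))
near=(abs(P[...,0]-.54)<.07)&(abs(P[...,1]-.168)<.022)
pr("knob",near&(P[...,2]>.082)); pr("knobtop",near&(P[...,2]>.097)&(P[...,2]<.106))
pr("housing top",near&(abs(P[...,2]-.069)<.003)&(P[...,0]<.53))
m=near&(P[...,2]>.060)&(P[...,2]<.092)&(P[...,0]>.525); pr("band",m)
pr("rack top",(abs(P[...,2]-.045)<.004)&(abs(P[...,0]-.55)<.09)&(abs(P[...,1]-.207)<.1))
q=P[m][:,:2].astype(np.float32); print(cv2.fitLine(q,cv2.DIST_L2,0,.01,.01).ravel(), cv2.minAreaRect(q))
m=(abs(P[...,2]-.045)<.004)&(abs(P[...,0]-.55)<.09)&(abs(P[...,1]-.207)<.1)
print(cv2.minAreaRect(P[m][:,:2].astype(np.float32)))
```

```text
3.55 [0.46898009 0.1718713  0.24750892] [ 1.79883951e+02  1.32701236e-01 -1.34877757e+01] [ 42.7   3.1 -18.9  -0.  -68.2  33.9]
knob 30628 [0.4961 0.165  0.3555] [0.4866 0.147  0.3261] [0.5361 0.1891 0.4053]
knobtop 247 [0.5098 0.1781 0.101 ] [0.5019 0.1707 0.0976] [0.517  0.1856 0.103 ]
housing top 202 [0.5157 0.1745 0.0693] [0.4963 0.1678 0.0665] [0.5245 0.1891 0.0717]
band 783 [0.5501 0.1685 0.0804] [0.5261 0.1581 0.0652] [0.5744 0.1789 0.0842]
rack top 10354 [0.559  0.2078 0.0448] [0.4954 0.1367 0.0432] [0.611  0.2805 0.0464]
[ 0.96929955 -0.24588287  0.5501747   0.16847083] ((0.5497809052467346, 0.16862399876117706), (0.013867493718862534, 0.05285396799445152), 76.3623275756836)
((0.5524199604988098, 0.2092931866645813), (0.14432506263256073, 0.1060381755232811), 76.4890365600586)
```

View pics/w12.png

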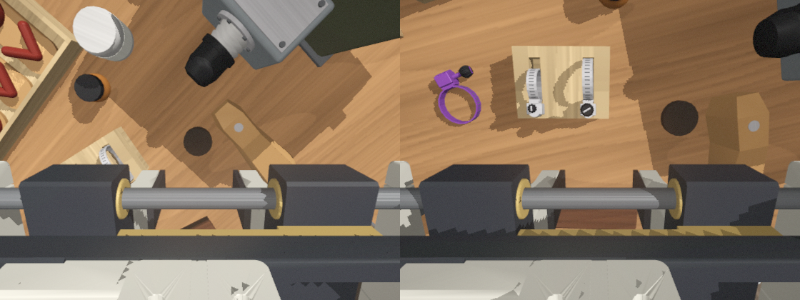

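The wrist view shows the rack from above, with the larger clamp at (588,90) beside the machine and the smaller one at (533,95). The knob measures (0.510,0.178,0.101) and the clamp yaw is -13.7°, so sizes and heights agree. Next I move above the housing.

Call:
step_arm(
  steps=[
    [[0.17,-0.09,0.4,0,0,0],[0.338,-0.173,0.8,0,0,0],[0.338,-0.173,1,0,0,0],[0.338,-0.173,1,0,0,0],[0.338,-0.173,1,0,0,0]],
  ],
)

```text
clock: 4.1
tool_pos: [0.5073, 0.1781, 0.1503]
orientation: [180.0, -0.0, -13.8]
force: [-0.3, 0.7, 0.7]
opening: 0.0497
gripper_force: 0.0
```

Run:
```python
from h import *
o=get_obs();print(o["clock"],o["tool_pos"],o["orientation"],o["force"],o["moment"])
c=cam("wrist");im,d=snapshot("wrist");P=cloud("wrist",d,c);np.savez("w3.npz",im=im,d=d,P=P)
def pr(nm,m):
    q=P[m]; print(nm,len(q),np.median(q,0).round(4),np.percentile(q,2,0).round(4),np.percentile(q,98,0).round(4))
near=(abs(P[...,0]-.54)<.07)&(abs(P[...,1]-.168)<.022)
pr("knobtop",near&(P[...,2]>.097)&(P[...,2]<.106))
pr("housing top",near&(abs(P[...,2]-.069)<.003)&(P[...,0]<.53))
m=near&(P[...,2]>.060)&(P[...,2]<.092)&(P[...,0]>.525); pr("band",m)
q=P[m][:,:2].astype(np.float32); print(cv2.fitLine(q,cv2.DIST_L2,0,.01,.01).ravel(), cv2.minAreaRect(q))
# cap in w1
D=np.load("w1.npz");P=D["P"];im=D["im"].astype(int)
m=(abs(P[...,0]-.545)<.06)&(P[...,1]<-.03)&(P[...,1]>-.14)&(P[...,2]>.075)&(P[...,2]<.15)
q=P[m];print(len(q))
for y in np.arange(-.14,-.04,.006):
    s=q[abs(q[:,1]-y)<.003]
    if len(s)>8: print(round(y,3),len(s),"x",np.percentile(s[:,0],[2,98]).round(4),"z",np.percentile(s[:,2],98).round(4),"xtop",np.median(s[s[:,2]>np.percentile(s[:,2],90)][:,0]).round(4))
m=(abs(P[...,2]-.1465)<.003)&(P[...,1]<-.12)&(P[...,1]>-.26)&(abs(P[...,0]-.545)<.11); print(cv2.minAreaRect(P[m][:,:2].astype(np.float32)),np.median(P[m][:,2]))
```

```text
4.1 [0.50728226 0.17813691 0.15031897] [ 1.79977308e+02 -1.91813628e-02 -1.38193801e+01] [-0.33422953  0.72400634  0.74901554] [-0.02750248  0.09057225 -0.00734058]
knobtop 464 [0.5109 0.1781 0.1009] [0.5026 0.1706 0.0972] [0.5175 0.1858 0.1029]
housing top 421 [0.5145 0.1761 0.0689] [0.5001 0.1672 0.0663] [0.5245 0.1891 0.0716]
band 1412 [0.5521 0.1681 0.0803] [0.5265 0.1581 0.0637] [0.5752 0.1789 0.0839]
[ 0.9690029  -0.2470493   0.5517908   0.16809453] ((0.5499420166015625, 0.1685192883014679), (0.013966805301606655, 0.05344010144472122), 76.13676452636719)
4901
-0.14 457 x [0.5128 0.5783] z 0.141 xtop 0.5465
-0.134 385 x [0.5211 0.5764] z 0.1344 xtop 0.5474
-0.128 303 x [0.5204 0.5685] z 0.1312 xtop 0.5444
-0.122 283 x [0.5209 0.5673] z 0.1311 xtop 0.5438
-0.116 324 x [0.5205 0.5683] z 0.1309 xtop 0.5452
-0.11 264 x [0.5162 0.5711] z 0.135 xtop 0.5432
-0.104 357 x [0.5154 0.5711] z 0.1354 xtop 0.5436
-0.098 358 x [0.5179 0.5714] z 0.1344 xtop 0.5446
-0.092 304 x [0.5177 0.5682] z 0.1326 xtop 0.543
-0.086 309 x [0.5178 0.5684] z 0.1324 xtop 0.5438
-0.08 298 x [0.5179 0.568 ] z 0.1323 xtop 0.5436
-0.074 299 x [0.5172 0.5681] z 0.1328 xtop 0.5448
-0.068 302 x [0.5187 0.5677] z 0.1324 xtop 0.5427
-0.062 264 x [0.5197 0.5656] z 0.1302 xtop 0.543
-0.056 246 x [0.5218 0.5639] z 0.1281 xtop 0.544
-0.05 148 x [0.5257 0.5616] z 0.1264 xtop 0.5435
((0.4937218129634857, -0.18301591277122498), (0.1752130538225174, 0.07274996489286423), 45.222225189208984) 0.14813529414482085
```

Call:
step_arm(
  steps=[
    [[0,-0.007,0.3,0,0,0],[0,-0.007,0.6,0,0,0],[0,-0.007,0.8,0,0,0],[0,-0.007,0.95,0,0,0],[0,-0.007,1,0,0,0],[0,-0.007,1,0,0,0]],
  ],
)

```text
clock: 4.75
tool_pos: [0.5076, 0.1797, 0.0506]
orientation: [-179.9, -0.1, -13.8]
force: [0.3, 0.3, 0.4]
opening: 0.0497
gripper_force: 0.0
```

Call:
step_arm(
  steps=[
    [[0,0,0.025,0,0,0],[0,0,0.025,0,0,0]],
  ],
)

```text
clock: 4.95
tool_pos: [0.5076, 0.1798, 0.0481]
orientation: [-179.9, -0.1, -13.8]
force: [0.6, 0.5, 0.0]
opening: 0.0497
gripper_force: 0.0
```

Call:
step_arm(
  steps=[
    [[0,0,0,0,0,0],[0,0,0,0,0,0],[0,0,0,0,0,0],[0,0,0,0,0,0],[0,0,0,0,0,0],[0,0,0,0,0,0]],
  ],
  jaw=255,
)

```text
clock: 5.55
tool_pos: [0.5071, 0.1794, 0.0471]
orientation: [-180.0, -0.0, -13.8]
force: [0.1, -0.1, 1.1]
opening: 0.0228
gripper_force: 30.0
```

Call:
step_arm(
  steps=[
    [[0,0,-0.1,0,0,0],[0,0,-0.25,0,0,0],[0,0,-0.5,0,0,0],[0,0,-0.75,0,0,0],[0,0,-1,0,0,0],[0,0,-1,0,0,0]],
  ],
)

```text
clock: 6.15
tool_pos: [0.5089, 0.1805, 0.1512]
orientation: [-179.7, -0.3, -13.7]
force: [0.7, 0.5, -1.5]
opening: 0.023
gripper_force: 30.0
```

```bash
cat >> h.py <<'E'
def hoop(name):
    """wrist picture; band points in the frame at TCP, tool axes"""
    o=get_obs();c=cam("wrist");im,d=snapshot("wrist");P=cloud("wrist",d,c);np.savez(name+".npz",im=im,d=d,P=P)
    Rt=R.from_euler('xyz',o["orientation"],degrees=True); p=np.array(o["tool_pos"])
    Q=Rt.inv().apply((P-p).reshape(-1,3)).reshape(P.shape)
    print(o["clock"],p.round(4),o["orientation"].round(2),o["force"].round(1),o["moment"].round(3),o["opening"].round(4))
    return o,im,P,Q
def circ(x,z):
    for _ in range(4):
        A=np.c_[2*x,2*z,np.ones(len(x))]; s=np.linalg.lstsq(A,x*x+z*z,rcond=None)[0]; r=np.sqrt(s[2]+s[0]**2+s[1]**2)
        e=abs(np.hypot(x-s[0],z-s[1])-r); k=e<max(.001,2*e.std()); x,z=x[k],z[k]
    return s[:2],r,e.std(),len(x)
E
python3 - <<'E'
from h import *
o,im,P,Q=hoop("w4"); save("w4",im,1.4)
m=(Q[...,0]>.018)&(Q[...,0]<.09)&(abs(Q[...,1])<.02)&(Q[...,2]>-.06)&(Q[...,2]<.03)
q=Q[m];print(len(q),np.percentile(q,2,0).round(4),np.percentile(q,98,0).round(4))
for x in np.arange(.018,.09,.006):
    s=q[abs(q[:,0]-x)<.003]
    if len(s)>5: print(round(x,3),len(s),"y",np.percentile(s[:,1],[3,97]).round(4),"z",np.percentile(s[:,2],[3,50,97]).round(4))
u=q[q[:,2]<-.005]; print(circ(u[:,0],u[:,2]))
k=Q[(abs(Q[...,0])<.02)&(abs(Q[...,1])<.02)&(Q[...,2]<-.048)&(Q[...,2]>-.062)];print("knobtop",len(k),np.median(k,0).round(4),np.percentile(k,2,0).round(4),np.percentile(k,98,0).round(4))
E
```

```text
Traceback (most recent call last):
  File "h.py", line 29, in hoop
    print(o["clock"],p.round(4),o["orientation"].round(2),o["force"].round(1),o["moment"].round(3),o["opening"].round(4))
                                                                                                   ^^^^^^^^^^^^^^^^^^
AttributeError: 'float' object has no attribute 'round'
```

```bash
sed -i 's/,o\["opening"\].round(4))/,round(o["opening"],4))/' h.py
cat > m.py <<'E'
from h import *
import sys
o,im,P,Q=hoop(sys.argv[1]); save(sys.argv[1],im,1.4)
m=(Q[...,0]>.018)&(Q[...,0]<.09)&(abs(Q[...,1])<.02)&(Q[...,2]>-.06)&(Q[...,2]<.03)
q=Q[m];print(len(q),np.percentile(q,2,0).round(4),np.percentile(q,98,0).round(4))
for x in np.arange(.018,.09,.006):
    s=q[abs(q[:,0]-x)<.003]
    if len(s)>5: print(round(x,3),len(s),"y",np.percentile(s[:,1],[3,97]).round(4),"z",np.percentile(s[:,2],[3,50,97]).round(4))
u=q[q[:,2]<-.005]; print(circ(u[:,0],u[:,2]))
k=Q[(abs(Q[...,0])<.02)&(abs(Q[...,1])<.02)&(Q[...,2]<-.048)&(Q[...,2]>-.062)];print("knobtop",len(k),np.median(k,0).round(4),np.percentile(k,2,0).round(4),np.percentile(k,98,0).round(4))
E
python3 m.py w4
```

```text
6.2 [0.5079 0.18   0.1492] [-1.7982e+02 -1.3000e-01 -1.3760e+01] [-1.  -0.6 -1.3] [-0.066  0.242  0.02 ] 0.0229
4403 [ 0.0202 -0.0066 -0.0367] [ 0.0713  0.0068 -0.0121]
0.018 121 y [-0.0066  0.0063] z [-0.0284 -0.0264 -0.0249]
0.024 347 y [-0.0065  0.0066] z [-0.0326 -0.0308 -0.0285]
0.03 408 y [-0.0064  0.0067] z [-0.0353 -0.0337 -0.0318]
0.036 491 y [-0.0063  0.0065] z [-0.0365 -0.0354 -0.0343]
0.042 543 y [-0.0065  0.0064] z [-0.0371 -0.0359 -0.0348]
0.048 564 y [-0.0065  0.0064] z [-0.0365 -0.0351 -0.0336]
0.054 583 y [-0.0065  0.0064] z [-0.035  -0.0334 -0.031 ]
0.06 575 y [-0.0062  0.0065] z [-0.032  -0.0294 -0.027 ]
0.066 517 y [-0.0064  0.0067] z [-0.0275 -0.0235 -0.0194]
0.072 254 y [-0.0064  0.0067] z [-0.0198 -0.0141 -0.0079]
(array([ 0.04149196, -0.0054871 ]), np.float64(0.030482687017906202), np.float64(0.0002569317573151443), 4095)
knobtop 1419 [ 0.0033  0.0001 -0.0542] [-0.003  -0.0153 -0.0609] [ 0.0092  0.0152 -0.0488]
```

View pics/w4.png

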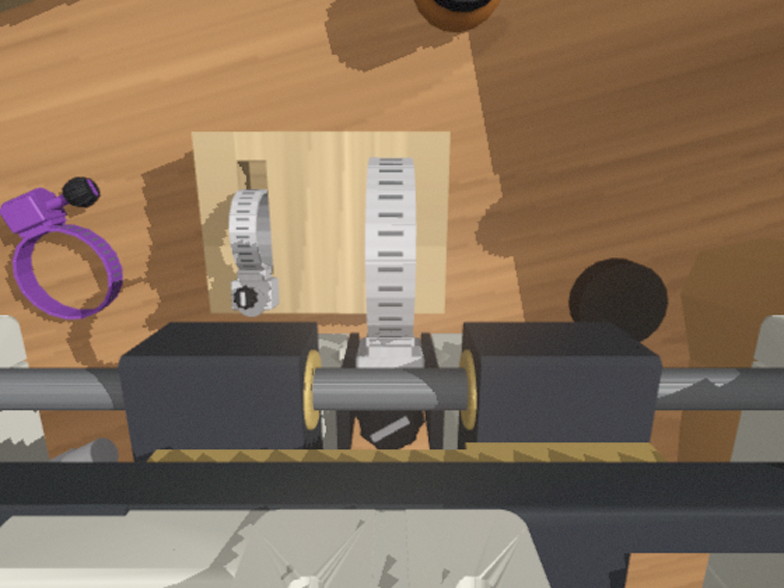

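The hoop hangs centred between the fingers at (390,250). Its centre is about 42 mm ahead of the TCP and 5.5 mm above it, with an outer radius of 30.5 mm. Next I go to a spot in front of the nose and measure the hoop and cap in one picture, so the calibration error cancels.

Run:
```python
from h import *
plan(np.array([.5075,.1795,.1485]),Rd(-13.8),np.array([.501,.03,.100]),Rd(0),2,4)
```

```text
[[[0.037, 0.183, 0.061, 0.0, 0.0, -0.06], [0.073, 0.367, 0.121, 0.0, 0.0, -0.12], [0.11, 0.55, 0.182, 0.0, 0.0, -0.181], [0.147, 0.734, 0.243, 0.0, 0.0, -0.241]]]
[[[0.014, 0.186, 0.061, 0.0, 0.0, -0.06], [0.029, 0.373, 0.121, 0.0, 0.0, -0.12], [0.043, 0.559, 0.182, 0.0, 0.0, -0.181], [0.058, 0.746, 0.243, 0.0, 0.0, -0.241]]]
```

Call:
step_arm(
  steps=[
    [[0.02,0.09,0.03,0,0,-0.03],[0.06,0.28,0.09,0,0,-0.09],[0.1,0.5,0.16,0,0,-0.16],[0.147,0.734,0.243,0,0,-0.241]],
  ],
)

```text
clock: 6.65
tool_pos: [0.5029, 0.1031, 0.1213]
orientation: [179.9, 0.1, -6.7]
force: [0.9, 0.1, -1.7]
opening: 0.0226
gripper_force: 30.0
```

Call:
step_arm(
  steps=[
    [[0.016,0.22,0.07,0,0,-0.07],[0.035,0.45,0.145,0,0,-0.145],[0.048,0.62,0.2,0,0,-0.2],[0.055,0.71,0.23,0,0,-0.23],[0.058,0.746,0.243,0,0,-0.241],[0.058,0.746,0.243,0,0,-0.241],[0.058,0.746,0.243,0,0,-0.241]],
  ],
)

```text
clock: 7.35
tool_pos: [0.5007, 0.0299, 0.0982]
orientation: [180.0, 0.0, 0.0]
force: [-0.2, 0.4, -1.0]
opening: 0.0222
gripper_force: 30.0
```

```bash
cat > cap.py <<'E'
from h import *
import sys
o,im,P,Q=hoop(sys.argv[1])
m=(Q[...,0]>.018)&(Q[...,0]<.09)&(abs(Q[...,1])<.012)&(Q[...,2]>-.06)&(Q[...,2]<-.005)
q=P[m];print("hoop world xz",circ(q[:,0],q[:,2]),"y",np.percentile(q[:,1],[2,98]).round(4))
h=circ(q[:,0],q[:,2])[0]
C=P[(abs(P[...,0]-.545)<.05)&(P[...,1]<-.04)&(P[...,1]>-.15)&(P[...,2]>.06)&(P[...,2]<.15)&(Q[...,1]>.012)]
for y in np.arange(-.142,-.044,.004):
    s=C[abs(C[:,1]-y)<.002]
    if len(s)>30:
        c=circ(s[:,0],s[:,2]); print(round(y,3),len(s),"c",c[0].round(4),"r",round(c[1],4),"sd",round(c[2],5),"ztop",np.percentile(s[:,2],97).round(4),"xr",np.percentile(s[:,0],[1,99]).round(4))
s=C[(C[:,1]<-.068)&(C[:,1]>-.092)&(C[:,2]>.1)]
if len(s)>100:
    from scipy.optimize import least_squares
    f=lambda v: np.hypot(s[:,0]-v[0]-v[1]*(s[:,1]+.08),s[:,2]-v[2]-v[3]*(s[:,1]+.08))-.027
    r=least_squares(f,[.544,0,.105,0],loss='soft_l1',f_scale=.0005); print("land axis x,dx/dy,z,dz/dy at y=-.08",r.x.round(4),np.abs(r.fun).mean())
s=C[np.hypot(C[:,0]-.5436,C[:,2]-.1054)>.028]; print("rim y",np.percentile(s[:,1],[2,50,90,95,98,99]).round(4))
save(sys.argv[1],im)
E
python3 cap.py w5
```

```text
7.35 [0.5007 0.0299 0.0982] [1.7999e+02 3.0000e-02 3.0000e-02] [-0.2  0.4 -1. ] [-0.087  0.151  0.029] 0.0222
hoop world xz (array([0.54217347, 0.1036893 ]), np.float64(0.030491058996069843), np.float64(0.0002578478284612269), 4083) y [0.0232 0.0367]
-0.098 69 c [0.5708 0.0995] r 0.0033 sd 0.00028 ztop 0.1059 xr [0.5709 0.5736]
-0.09 95 c [0.5438 0.1045] r 0.027 sd 0.00015 ztop 0.1269 xr [0.519  0.5709]
-0.086 326 c [0.5437 0.1046] r 0.027 sd 0.00022 ztop 0.1297 xr [0.5194 0.5704]
-0.082 741 c [0.5436 0.1047] r 0.0269 sd 0.00024 ztop 0.1319 xr [0.5208 0.5704]
-0.078 1068 c [0.5436 0.105 ] r 0.0268 sd 0.00025 ztop 0.1323 xr [0.5213 0.57  ]
-0.074 1080 c [0.5435 0.1051] r 0.0271 sd 0.00024 ztop 0.1327 xr [0.5202 0.5704]
-0.07 1483 c [0.5436 0.1051] r 0.0265 sd 0.00027 ztop 0.1323 xr [0.5188 0.5701]
-0.066 1444 c [0.5435 0.1051] r 0.0254 sd 0.00026 ztop 0.1312 xr [0.5196 0.5691]
-0.062 1347 c [0.5433 0.1049] r 0.0242 sd 0.00025 ztop 0.13 xr [0.5206 0.5678]
-0.058 1226 c [0.5432 0.105 ] r 0.023 sd 0.00026 ztop 0.1286 xr [0.5215 0.5665]
-0.054 1274 c [0.5432 0.1053] r 0.0214 sd 0.00027 ztop 0.1273 xr [0.5222 0.5651]
-0.05 2803 c [0.5447 0.1084] r 0.015 sd 0.00048 ztop 0.1246 xr [0.5244 0.5631]
-0.046 461 c [0.545  0.1065] r 0.0091 sd 0.00034 ztop 0.1171 xr [0.5334 0.555 ]
land axis x,dx/dy,z,dz/dy at y=-.08 [ 0.5436 -0.0179  0.1047  0.0047] 0.00045360357172141003
rim y [-0.1016 -0.0991 -0.073  -0.0718 -0.0698 -0.0696]
```

Call:
step_arm(
  steps=[
    [[0.005,0.1,-0.012,0,0,-0.035],[0.005,0.25,-0.012,0,0,-0.035],[0.005,0.4,-0.012,0,0,-0.035],[0.005,0.53,-0.012,0,0,-0.035],[0.005,0.6,-0.012,0,0,-0.035],[0.005,0.6,-0.012,0,0,-0.035],[0.005,0.6,-0.012,0,0,-0.035],[0.005,0.6,-0.012,0,0,-0.035]],
  ],
)

```text
clock: 8.2
tool_pos: [0.5014, -0.03, 0.0997]
orientation: [-180.0, -0.0, 1.0]
force: [-0.3, 0.8, -1.1]
opening: 0.0224
gripper_force: 30.0
```

```bash
python3 cap.py w6
```

```text
8.2 [ 0.5014 -0.03    0.0997] [-1.80e+02 -1.00e-02  1.04e+00] [-0.3  0.8 -1.1] [-0.097  0.17   0.009] 0.0224
hoop world xz (array([0.54291922, 0.10515723]), np.float64(0.030497656042404668), np.float64(0.0002579302760430683), 4112) y [-0.0357 -0.0222]
-0.142 2244 c [0.5508 0.0929] r 0.0412 sd 0.00048 ztop 0.1288 xr [0.5113 0.5949]
-0.138 4357 c [0.5457 0.1022] r 0.0314 sd 0.00031 ztop 0.1352 xr [0.5118 0.5803]
-0.134 1593 c [0.5455 0.1047] r 0.0248 sd 0.00027 ztop 0.1335 xr [0.5255 0.5784]
-0.13 650 c [0.5449 0.1046] r 0.0258 sd 0.00025 ztop 0.1311 xr [0.5208 0.5707]
-0.126 1360 c [0.5452 0.1051] r 0.0249 sd 0.00026 ztop 0.1308 xr [0.5226 0.5703]
-0.122 696 c [0.5449 0.105 ] r 0.0242 sd 0.00027 ztop 0.13 xr [0.5231 0.5682]
-0.118 1236 c [0.5449 0.105 ] r 0.0254 sd 0.00027 ztop 0.131 xr [0.5226 0.5704]
-0.114 597 c [0.5448 0.1052] r 0.0244 sd 0.00027 ztop 0.1302 xr [0.5292 0.568 ]
-0.11 597 c [0.5444 0.1049] r 0.0295 sd 0.00026 ztop 0.1351 xr [0.5205 0.5733]
-0.106 1217 c [0.5444 0.1049] r 0.0296 sd 0.00026 ztop 0.1351 xr [0.5214 0.5738]
-0.102 1417 c [0.5445 0.1053] r 0.0293 sd 0.000
[... 609 characters left out ...]
 c [0.5437 0.1053] r 0.0264 sd 0.00026 ztop 0.1324 xr [0.5246 0.5701]
-0.066 1125 c [0.5436 0.1053] r 0.0252 sd 0.00027 ztop 0.1312 xr [0.5235 0.569 ]
-0.062 1092 c [0.5434 0.1052] r 0.024 sd 0.00027 ztop 0.1299 xr [0.5222 0.5677]
-0.058 1007 c [0.5433 0.1052] r 0.0228 sd 0.00027 ztop 0.1286 xr [0.523  0.5663]
-0.054 1028 c [0.543  0.1049] r 0.022 sd 0.00026 ztop 0.1275 xr [0.5124 0.5649]
-0.05 1311 c [0.533  0.1102] r 0.0209 sd 0.00082 ztop 0.1278 xr [0.5121 0.563 ]
-0.046 411 c [0.5349 0.137 ] r 0.0328 sd 0.00054 ztop 0.1487 xr [0.4954 0.5545]
land axis x,dx/dy,z,dz/dy at y=-.08 [ 0.5436 -0.0213  0.1048  0.0037] 0.00045295417266824346
rim y [-0.1467 -0.1384 -0.0998 -0.0484 -0.044  -0.043 ]
```

Call:
step_arm(
  steps=[
    [[0,0.08,0,0,0,-0.009],[-0.002,0.16,0,0,0,-0.009],[-0.002,0.24,0,0,0,-0.009],[-0.002,0.3,0,0,0,-0.009],[-0.002,0.3,0,0,0,-0.009],[-0.002,0.3,0,0,0,-0.009]],
  ],
)

```text
clock: 8.85
tool_pos: [0.5016, -0.0605, 0.0996]
orientation: [-180.0, 0.0, 1.3]
force: [0.2, -0.1, -1.6]
opening: 0.0227
gripper_force: 30.0
```

Call:
step_arm(
  steps=[
    [[0,0.03,0,0,0,0],[0,0.06,0,0,0,0],[0,0.09,0,0,0,0],[0,0.12,0,0,0,0],[0,0.12,0,0,0,0]],
  ],
)

```text
clock: 9.35
tool_pos: [0.5019, -0.0725, 0.0996]
orientation: [180.0, 0.0, 1.3]
force: [-1.1, 0.0, -1.1]
opening: 0.0229
gripper_force: 30.0
```

```bash
python3 cap.py w7 | egrep -v "^-0.1[1-4]"
```

```text
9.35 [ 0.5019 -0.0725  0.0996] [180.     0.     1.28] [-1.1  0.  -1.1] [-0.123  0.211 -0.02 ] 0.0229
hoop world xz (array([0.54498021, 0.11178909]), np.float64(0.024117695245285068), np.float64(0.00031376759574675255), 2749) y [-0.0829 -0.06  ]
-0.106 1148 c [0.5446 0.1054] r 0.0293 sd 0.00026 ztop 0.1351 xr [0.5272 0.5737]
-0.102 1255 c [0.5446 0.1054] r 0.0291 sd 0.00026 ztop 0.1352 xr [0.5265 0.5736]
-0.098 1255 c [0.5442 0.1048] r 0.027 sd 0.00026 ztop 0.1325 xr [0.5132 0.573 ]
-0.094 1253 c [0.5427 0.1022] r 0.0295 sd 0.00027 ztop 0.1322 xr [0.5129 0.5703]
-0.09 1330 c [0.5423 0.1019] r 0.0299 sd 0.00028 ztop 0.1323 xr [0.5097 0.5703]
-0.086 1523 c [0.5294 0.1345] r 0.0288 sd 0.00118 ztop 0.1465 xr [0.4959 0.5702]
-0.082 162 c [0.544  0.1054] r 0.0263 sd 0.00025 ztop 0.1323 xr [0.5294 0.5703]
land axis x,dx/dy,z,dz/dy at y=-.08 [ 0.5422 -0.0757  0.1055  0.055 ] 0.0039016962650749213
rim y [-0.1496 -0.1436 -0.1026 -0.0992 -0.0874 -0.0859]
```

Call:
step_arm(
  steps=[
    [[0,0.04,0,0,0,0],[0,0.08,0,0,0,0],[0,0.11,0,0,0,0],[0,0.14,0,0,0,0],[0,0.14,0,0,0,0]],
  ],
)

```text
clock: 9.9
tool_pos: [0.5022, -0.0866, 0.0996]
orientation: [180.0, 0.0, 1.3]
force: [0.2, 0.0, -0.8]
opening: 0.0228
gripper_force: 30.0
```

Call:
step_arm(
  steps=[
    [[0,0.015,0,0,0,0],[0,0.03,0,0,0,0],[0,0.03,0,0,0,0]],
  ],
)

```text
clock: 10.2
tool_pos: [0.5022, -0.0893, 0.0996]
orientation: [180.0, 0.0, 1.3]
force: [0.3, 1.1, -2.0]
opening: 0.0227
gripper_force: 30.0
```

```bash
cat > edge.py <<'E'
from h import *
import sys
o,im,P,Q=hoop(sys.argv[1])
# along the hoop's crest: band edges and rim edge in tool y
for x in np.arange(.026,.062,.006):
    s=(abs(Q[...,0]-x)<.003)&(Q[...,2]<-.022)&(Q[...,2]>-.05)&(Q[...,1]>-.03)&(Q[...,1]<.03)
    q=Q[s]; r=np.hypot(q[:,0]-.0415,q[:,2]+.0055); b=q[r>.0288]
    h,e=np.histogram(b[:,1],bins=np.arange(-.03,.0301,.001)); r_=[round(float(np.median(r[(q[:,1]>=a)&(q[:,1]<a+.001)]))*1000,1) if ((q[:,1]>=a)&(q[:,1]<a+.001)).any() else 0 for a in np.arange(-.012,.024,.001)]
    print(round(x,3),r_)
E
python3 edge.py w8
```

```text
10.2 [ 0.5022 -0.0893  0.0996] [180.    0.    1.3] [ 0.3  1.1 -2. ] [-0.081  0.193  0.022] 0.0227
0.026 [26.8, 26.5, 26.5, 26.6, 26.9, 30.5, 30.4, 30.4, 30.5, 30.6, 30.5, 30.6, 30.5, 30.6, 30.5, 30.5, 30.7, 30.5, 30.4, 26.6, 26.5, 26.6, 26.6, 26.9, 29.2, 29.4, 29.4, 29.3, 29.4, 29.3, 29.4, 29.3, 29.3, 29.4, 0, 23.2]
0.032 [26.7, 26.6, 26.9, 26.6, 26.9, 30.5, 30.6, 30.4, 30.7, 30.6, 30.7, 30.5, 30.7, 30.4, 30.5, 30.5, 30.5, 30.6, 30.6, 26.5, 26.4, 26.4, 26.6, 26.8, 29.6, 29.4, 29.5, 29.3, 29.5, 29.5, 29.4, 29.3, 29.3, 29.4, 0, 23.3]
0.038 [26.7, 26.5, 26.7, 26.7, 28.5, 30.4, 30.3, 30.5, 30.3, 30.2, 30.2, 30.4, 30.4, 30.3, 30.2, 30.7, 30.4, 30.5, 30.2, 26.6, 26.5, 26.6, 26.5, 27.0, 29.3, 29.5, 29.4, 29.2, 29.5, 29.3, 29.3, 29.2, 29.2, 29.1, 23.2, 23.3]
0.044 [27.0, 26.4, 26.6, 26.7, 27.0, 30.7, 30.5, 30.3, 30.8, 30.8, 30.6, 30.8, 30.7, 30.6, 30.8, 30.5, 30.6, 30.3, 30.4, 26.5, 26.5, 26.7, 26.8, 26.8, 29.6, 29.5, 29.4, 29.5, 29.4, 29.5, 29.6, 29.5, 29.4, 29.2, 23.8, 23.4]
0.05 [26.8, 26.5, 26.8, 26.6, 26.8, 30.1, 30.4, 30.6, 30.2, 30.6, 30.6, 30.3, 30.4, 30.3, 30.5, 30.5, 30.3, 30.4, 30.3, 26.7, 26.5, 26.7, 26.5, 27.0, 29.5, 29.6, 29.5, 29.8, 29.6, 29.7, 29.4, 29.7, 29.7, 29.7, 23.7, 23.5]
0.056 [26.9, 26.4, 26.8, 26.6, 26.8, 30.7, 30.3, 30.6, 30.5, 30.4, 30.6, 30.4, 30.2, 30.6, 30.3, 30.5, 30.3, 30.4, 30.3, 26.6, 26.9, 26.9, 26.8, 27.5, 29.6, 29.6, 29.5, 29.4, 29.7, 29.2, 29.5, 29.7, 29.6, 29.5, 23.9, 23.7]
0.062 [26.8, 26.8, 26.8, 26.9, 26.8, 30.6, 30.5, 30.5, 30.5, 30.6, 30.5, 30.4, 30.5, 30.6, 30.7, 30.6, 30.4, 30.4, 30.5, 27.0, 26.8, 27.0, 26.9, 28.7, 29.5, 29.7, 29.8, 29.6, 29.7, 29.7, 29.8, 29.6, 29.8, 29.5, 0, 0]
```

Call:
step_arm(
  steps=[
    [[0,0.02,0,0,0,0],[0,0.04,0,0,0,0],[0,0.04,0,0,0,0]],
  ],
)

```text
clock: 10.55
tool_pos: [0.5024, -0.0934, 0.0997]
orientation: [180.0, 0.0, 1.3]
force: [-0.5, 0.2, -1.5]
opening: 0.023
gripper_force: 30.0
```

Call:
step_arm(
  steps=[
    [[0,0.005,0,0,0,0],[0,0.005,0,0,0,0]],
  ],
)

```text
clock: 10.75
tool_pos: [0.5024, -0.0937, 0.0996]
orientation: [180.0, 0.0, 1.3]
force: [0.1, -0.8, -1.1]
opening: 0.0227
gripper_force: 30.0
```

```bash
python3 edge.py w9 | head -8
```

```text
10.75 [ 0.5024 -0.0937  0.0996] [180.    0.    1.3] [ 0.1 -0.8 -1.1] [-0.088  0.252 -0.048] 0.0227
0.026 [26.7, 26.8, 26.6, 26.7, 27.1, 30.5, 30.6, 30.4, 30.6, 30.5, 30.6, 30.5, 30.4, 30.8, 30.7, 30.3, 30.4, 30.3, 30.3, 28.8, 29.2, 29.3, 29.2, 29.4, 29.3, 29.5, 29.5, 29.2, 29.4, 29.3, 23.5, 23.4, 23.7, 24.0, 24.3, 24.7]
0.032 [26.6, 26.6, 26.5, 26.5, 26.7, 30.5, 30.4, 30.5, 30.4, 30.4, 30.7, 30.4, 30.6, 30.7, 30.5, 30.7, 30.3, 30.1, 30.5, 29.3, 29.7, 29.4, 29.3, 29.4, 29.6, 29.4, 29.6, 29.4, 29.6, 29.3, 23.0, 23.5, 23.7, 23.8, 24.1, 24.6]
0.038 [26.8, 26.6, 26.7, 26.5, 27.4, 30.3, 30.3, 30.5, 30.3, 30.2, 30.5, 30.3, 30.3, 30.6, 30.3, 30.4, 30.4, 30.3, 30.4, 29.0, 29.3, 29.6, 29.1, 29.3, 29.3, 29.5, 29.3, 29.5, 29.4, 29.2, 23.3, 23.7, 24.0, 24.0, 24.2, 24.7]
0.044 [26.7, 26.6, 26.7, 26.6, 26.8, 30.7, 30.3, 30.6, 30.8, 30.4, 30.6, 30.6, 30.6, 30.6, 30.8, 30.8, 30.5, 30.5, 30.7, 29.2, 29.6, 29.5, 29.7, 29.3, 29.6, 29.6, 29.5, 29.0, 29.4, 28.6, 23.0, 23.1, 23.7, 24.1, 24.5, 24.7]
0.05 [26.8, 26.8, 26.8, 26.6, 26.6, 30.4, 30.3, 30.2, 30.4, 30.6, 30.4, 30.2, 30.3, 30.3, 30.4, 30.3, 30.3, 30.5, 30.4, 29.1, 29.7, 29.5, 29.5, 29.5, 29.5, 29.4, 29.5, 29.6, 29.4, 29.5, 23.5, 23.4, 23.9, 24.0, 24.4, 24.8]
0.056 [26.5, 26.6, 26.7, 26.6, 27.4, 30.5, 30.5, 30.5, 30.6, 30.5, 30.4, 30.4, 30.6, 30.5, 30.3, 30.3, 30.4, 30.7, 30.4, 29.2, 29.4, 29.5, 29.6, 29.6, 29.6, 29.5, 29.7, 29.6, 29.6, 29.3, 23.6, 23.7, 24.2, 24.3, 24.6, 25.0]
0.062 [26.7, 26.7, 26.8, 26.9, 27.0, 30.4, 30.3, 30.3, 30.5, 30.5, 30.5, 30.6, 30.5, 30.7, 30.6, 30.5, 30.3, 30.5, 30.5, 29.7, 29.7, 29.6, 29.6, 29.5, 29.6, 29.7, 29.5, 29.6, 29.5, 29.2, 24.9, 0, 24.5, 24.8, 25.2, 25.1]
```

Call:
step_arm(
  steps=[
    [[0,0.003,0,0,0,0],[0,0.003,0,0,0,0]],
  ],
)

```text
clock: 11.0
tool_pos: [0.5024, -0.0939, 0.0997]
orientation: [-180.0, -0.0, 1.3]
force: [-1.1, -0.3, -0.4]
opening: 0.0229
gripper_force: 30.0
```

Call:
step_arm(
  steps=[
    [[0,0.003,0,0,0,0],[0,0.003,0,0,0,0]],
  ],
)

```text
clock: 11.2
tool_pos: [0.5024, -0.0941, 0.0996]
orientation: [-180.0, -0.0, 1.3]
force: [-0.7, 1.6, -0.8]
opening: 0.0229
gripper_force: 30.0
```

Call:
step_arm(
  steps=[
    [[0,0.002,0,0,0,0],[0,0.002,0,0,0,0],[0,0.002,0,0,0,0]],
  ],
)

```text
clock: 11.5
tool_pos: [0.5024, -0.0943, 0.0996]
orientation: [-180.0, 0.0, 1.3]
force: [-1.0, 3.3, -1.2]
opening: 0.0225
gripper_force: 30.0
```

Run:
```python
from h import *
f=[]
for k in range(4): o=get_obs();snapshot("top");f.append([*o["force"],*o["moment"]])
print(np.array(f).round(2))
```

```text
[[-1.04  3.26 -1.17  1.22  0.45  0.25]
 [-0.62  3.03 -0.92  1.23  0.44  0.2 ]
 [-1.7   2.73 -0.93  1.24  0.55  0.2 ]
 [-1.53  4.02 -1.23  1.3   0.53  0.25]]
```

Light contact with the rim, about 3 N, and the edges are parallel. Now I release with a modest opening, because the dust box is close, and rise to look at the knob.

Call:
step_arm(
  steps=[
    [[0,0,0,0,0,0],[0,0,0,0,0,0],[0,0,0,0,0,0],[0,0,0,0,0,0],[0,0,0,0,0,0]],
  ],
  jaw=145,
)

```text
clock: 12.2
tool_pos: [0.5025, -0.0946, 0.0997]
orientation: [180.0, -0.0, 1.3]
force: [-1.0, -0.1, 0.9]
opening: 0.0377
gripper_force: 0.0
```

Call:
step_arm(
  steps=[
    [[0,0,-0.1,0,0,0],[0,0,-0.3,0,0,0],[0,0,-0.55,0,0,0],[0,0,-0.8,0,0,0],[0,0,-1,0,0,0],[-0.2,0,-1,0,0,0],[-0.3,0,-1,0,0,0],[-0.3,0,-1,0,0,0],[-0.3,0,-1,0,0,0]],
  ],
)

```text
clock: 13.1
tool_pos: [0.4726, -0.0952, 0.1998]
orientation: [180.0, -0.0, 1.3]
force: [-0.6, -0.7, -0.7]
opening: 0.038
gripper_force: 0.0
```

```bash
cat > knob.py <<'E'
from h import *
import sys
o,im,P,Q=hoop(sys.argv[1]); save(sys.argv[1],im,1.4); print(o["joint_pos"].round(1))
def pr(nm,m):
    q=P[m]; print(nm,len(q),np.median(q,0).round(4),np.percentile(q,2,0).round(4),np.percentile(q,98,0).round(4)); return q
box=(abs(P[...,0]-.505)<.03)&(abs(P[...,1]+.094)<.018)
for a in np.arange(.100,.160,.004): 
    s=box&(abs(P[...,2]-a)<.002)
    if s.sum()>15: pr(f"z{a:.3f}",s)
band=(P[...,0]>.518)&(P[...,0]<.58)&(abs(P[...,1]+.094)<.011)&(P[...,2]>.115)&(P[...,2]<.145)
q=P[band]; r=np.hypot(q[:,0]-.544,q[:,2]-.1045); q=q[r>.0285]; print("hoop",circ(q[:,0],q[:,2]))
for x in np.arange(.52,.576,.008):
    s=(abs(P[...,0]-x)<.004)&(P[...,1]<-.07)&(P[...,1]>-.116)&(P[...,2]>.11); a=P[s]
    rr=np.hypot(a[:,0]-.5441,a[:,2]-.1052)
    print(round(x,3),[round(float(np.median(rr[abs(a[:,1]-y)<.0006]))*1000,1) if (abs(a[:,1]-y)<.0006).sum()>2 else 0 for y in np.arange(-.112,-.076,.001)])
E
python3 knob.py k1
```

```text
13.1 [ 0.4726 -0.0952  0.1998] [ 1.7999e+02 -2.0000e-02  1.3200e+00] [-0.6 -0.7 -0.7] [-0.116  0.138  0.008] 0.038
[ 12.1   3.3 -25.2   0.  -61.4  79.2]
z0.112 24 [ 0.5177 -0.0833  0.1121] [ 0.5109 -0.108   0.1104] [ 0.5203 -0.0761  0.1136]
z0.116 122 [ 0.5164 -0.0929  0.1164] [ 0.5069 -0.1099  0.1143] [ 0.5202 -0.0772  0.1179]
z0.120 409 [ 0.5129 -0.0937  0.1197] [ 0.4954 -0.1098  0.1182] [ 0.523  -0.0781  0.1219]
z0.124 247 [ 0.5227 -0.0936  0.124 ] [ 0.5197 -0.1117  0.1221] [ 0.5324 -0.0763  0.1259]
z0.128 411 [ 0.5276 -0.092   0.1283] [ 0.5235 -0.1099  0.1261] [ 0.5338 -0.0766  0.1299]
z0.132 308 [ 0.5324 -0.0974  0.1313] [ 0.5278 -0.1098  0.1301] [ 0.5349 -0.0781  0.1335]
z0.144 33 [ 0.5112 -0.0951  0.1446] [ 0.4979 -0.103   0.1429] [ 0.5141 -0.0858  0.146 ]
z0.148 131 [ 0.5087 -0.0944  0.1484] [ 0.4969 -0.1026  0.1465] [ 0.5137 -0.0857  0.1499]
z0.152 407 [ 0.5057 -0.0941  0.1519] [ 0.4988 -0.1007  0.1503] [ 0.5121 -0.0874  0.1534]
hoop (array([0.54423965, 0.10403269]), np.float64(0.030125785267420675), np.float64(0.0002630267767297639), 1879)
0.52 [23.0, 29.2, 29.3, 29.2, 29.4
[... 825 characters left out ...]
6, 26.4, 26.7, 26.2, 26.7, 26.7]
0.552 [23.3, 23.4, 29.7, 29.7, 29.2, 29.2, 29.3, 29.3, 29.5, 29.4, 29.5, 29.5, 28.9, 28.3, 28.6, 28.7, 28.9, 28.8, 28.7, 28.8, 28.7, 28.6, 28.5, 28.7, 28.9, 28.8, 28.1, 26.5, 26.3, 26.2, 26.6, 26.1, 26.0, 26.2, 26.2, 26.3]
0.56 [23.8, 23.6, 29.6, 29.6, 29.7, 29.6, 29.5, 29.5, 29.5, 29.4, 29.4, 29.5, 29.1, 29.1, 29.0, 29.3, 29.0, 29.2, 28.8, 29.1, 29.3, 29.1, 29.3, 29.1, 28.8, 28.7, 28.9, 26.3, 26.3, 26.3, 26.3, 26.2, 26.3, 26.6, 26.3, 26.2]
0.568 [24.1, 23.8, 23.8, 29.6, 29.8, 29.8, 29.8, 29.8, 29.7, 29.7, 29.7, 29.6, 29.6, 29.7, 29.5, 29.8, 29.7, 29.8, 29.7, 29.7, 29.5, 29.4, 29.6, 29.4, 29.4, 29.3, 29.4, 26.7, 26.5, 26.4, 26.4, 26.2, 26.4, 26.4, 26.3, 26.1]
```

View pics/k1.png

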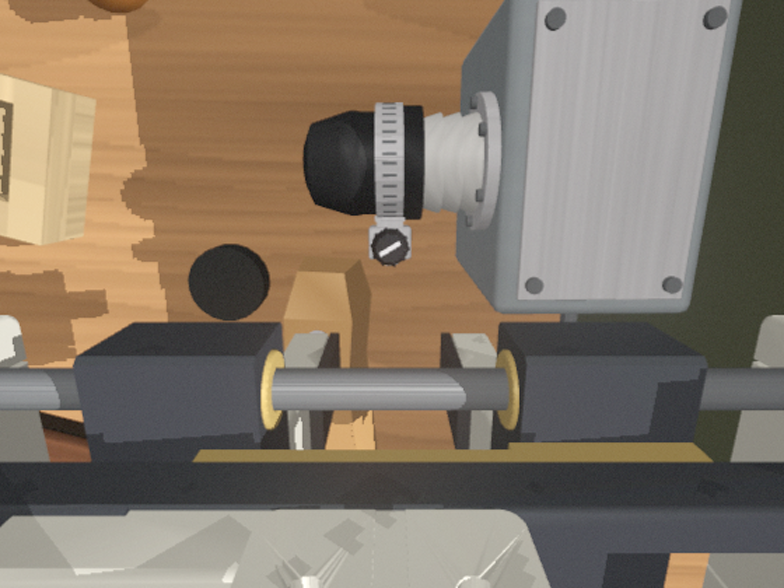

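The picture shows the band square on the cap against the rim at (390,160) and the knob free at (390,246). From the knob-to-hoop geometry the screw leans about 5° towards +x. I'll check the lean and the camera bias, using the visible fingertips as reference, from the data already saved.

Run:
```python
from h import *
D=np.load("k1.npz");P=D["P"]; p=np.array([.4726,-.0952,.1998]); Rt=R.from_euler('xyz',[179.99,-.02,1.32],degrees=True)
Q=Rt.inv().apply((P-p).reshape(-1,3)).reshape(P.shape)
for s in (1,-1):
  for z in np.arange(-.02,.004,.003):
    f=Q[(Q[...,1]*s>.015)&(Q[...,1]*s<.05)&(abs(Q[...,2]-z)<.0015)&(abs(Q[...,0])<.03)]
    if len(f)>10: print(s,round(z,3),len(f),np.percentile(f[:,0],[2,50,98,100]).round(4),np.percentile(f[:,1],[2,98]).round(4))
# housing top plane
m=(P[...,0]<.5145)&(P[...,0]>.49)&(abs(P[...,1]+.094)<.0105)&(P[...,2]>.112)&(P[...,2]<.126); q=P[m]
A=np.c_[q[:,0]-.505,q[:,1]+.094,np.ones(len(q))]
for _ in range(4):
    s=np.linalg.lstsq(A,q[:,2],rcond=None)[0]; e=abs(A@s-q[:,2]); k=e<max(.0006,2*e.std()); A,q=A[k],q[k]
print("housing top",len(q),s.round(4),np.percentile(q,[1,99],0).round(4).tolist(),e.std())
m=(abs(P[...,0]-.505)<.012)&(abs(P[...,1]+.094)<.012)&(P[...,2]>.149)&(P[...,2]<.156);q=P[m]
A=np.c_[q[:,0]-.5055,q[:,1]+.094,np.ones(len(q))];zz=q[:,2]
for _ in range(4):
    s=np.linalg.lstsq(A,zz,rcond=None)[0]; e=abs(A@s-zz); k=e<max(.0005,2*e.std()); A,q,zz=A[k],q[k],zz[k]
print("knob top plane",len(q),s.round(4),q.mean(0).round(4),cv2.minEnclosingCircle(q[:,:2].astype(np.float32)))
```

```text
1 -0.02 137 [0.0053 0.0097 0.0111 0.0114] [0.0188 0.034 ]
1 -0.017 92 [0.0036 0.0107 0.0111 0.0111] [0.0187 0.034 ]
1 -0.014 92 [0.002  0.0106 0.0111 0.0112] [0.0188 0.0341]
1 -0.011 90 [0.0043 0.0106 0.0112 0.0112] [0.0188 0.0338]
1 -0.008 83 [0.0004 0.0106 0.0112 0.0114] [0.0188 0.0341]
1 -0.005 69 [-0.0021  0.0102  0.0112  0.0113] [0.0188 0.0335]
1 -0.002 24 [0.0014 0.0089 0.0095 0.0095] [0.0189 0.0219]
-1 -0.02 130 [0.005  0.0103 0.0113 0.0113] [-0.0345 -0.0191]
-1 -0.017 101 [0.0041 0.0107 0.0112 0.0114] [-0.0343 -0.0191]
-1 -0.014 84 [0.0021 0.0106 0.0113 0.0116] [-0.034  -0.0191]
-1 -0.011 86 [0.003  0.0105 0.0112 0.0114] [-0.0346 -0.0192]
-1 -0.008 94 [-0.0001  0.0105  0.0111  0.0114] [-0.0343 -0.0191]
-1 -0.005 59 [-0.002   0.0104  0.0112  0.0113] [-0.0339 -0.0192]
-1 -0.002 32 [-0.0038  0.0086  0.0094  0.0094] [-0.0226 -0.0191]
housing top 122 [-0.0625  0.0065  0.1198] [[0.4948, -0.1044, 0.1188], [0.5144, -0.0835, 0.1208]] 0.00016709839152891564
knob top plane 156 [-0.0628 -0.0013  0.1518] [ 0.506  -0.0945  0.1518] ((0.5059577822685242, -0.09389416128396988), 0.007273749448359013)
```

Both planes agree: the screw leans 0.0625 rad towards +x, and the fingertips show no camera bias. I'll approach along that axis with the fingers pre-turned to +50°, so they never sweep low over the cap.

Run:
```python
from h import *
T=R.from_euler('y',3.58,degrees=True)
plan(np.array([.4726,-.0950,.1998]),Rd(1.3),np.array([.5074,-.0941,.1748]),T*Rd(50),2,4)
```

```text
[[[0.044, 0.0, 0.031, 0.007, -0.015, -0.212], [0.087, 0.0, 0.063, 0.014, -0.029, -0.425], [0.131, 0.0, 0.094, 0.021, -0.044, -0.637], [0.174, -0.001, 0.125, 0.028, -0.058, -0.85]]]
[[[0.04, 0.018, 0.03, 0.007, -0.015, -0.212], [0.081, 0.037, 0.06, 0.014, -0.029, -0.425], [0.121, 0.055, 0.09, 0.021, -0.044, -0.637], [0.162, 0.074, 0.12, 0.028, -0.058, -0.85]]]
```

Call:
step_arm(
  steps=[
    [[0.044,0,0.031,0.007,-0.015,-0.212],[0.087,0,0.063,0.014,-0.029,-0.425],[0.131,0,0.094,0.021,-0.044,-0.637],[0.174,-0.001,0.125,0.028,-0.058,-0.85]],
  ],
)

```text
clock: 13.55
tool_pos: [0.4905, -0.0947, 0.1866]
orientation: [-178.9, 1.5, 25.9]
force: [-0.0, -0.1, 0.2]
opening: 0.0376
gripper_force: 0.0
```

Call:
step_arm(
  steps=[
    [[0.04,0.018,0.03,0.007,-0.015,-0.212],[0.081,0.037,0.06,0.014,-0.029,-0.425],[0.121,0.055,0.09,0.021,-0.044,-0.637],[0.162,0.074,0.12,0.028,-0.058,-0.85],[0.162,0.074,0.12,0.028,-0.058,-0.85],[0.162,0.074,0.12,0.028,-0.058,-0.85]],
  ],
)

```text
clock: 14.15
tool_pos: [0.5073, -0.0943, 0.1741]
orientation: [-177.2, 2.4, 49.9]
force: [0.6, 0.3, 0.1]
opening: 0.0376
gripper_force: 0.0
```

Run:
```python
from h import *
o,im,P,Q=hoop("k2")
T=R.from_euler('y',3.58,degrees=True)*Rd(50); Rt=R.from_euler('xyz',o["orientation"],degrees=True)
print("err rot tool",np.degrees((Rt.inv()*T).as_rotvec()).round(2),"err pos tool",(Rt.inv().apply(np.array([.5074,-.0941,.1748])-o["tool_pos"])*1000).round(2))
m=(abs(P[...,0]-.506)<.012)&(abs(P[...,1]+.094)<.012)&(P[...,2]>.149)&(P[...,2]<.154);q=Q[m]
print("knob top in tool",len(q),(np.median(q,0)*1000).round(1),(np.percentile(q,[2,98],0)*1000).round(1).tolist())
```

```text
14.15 [ 0.5073 -0.0943  0.1741] [-177.22    2.35   49.9 ] [0.6 0.3 0.1] [-0.118 -0.105  0.009] 0.0376
err rot tool [-0.04  0.05 -0.16] err pos tool [ 0.13 -0.09 -0.73]
knob top in tool 494 [ 1.  -0.6 22.4] [[-6.1, -7.9, 20.7], [7.2, 6.6, 24.8]]
```

Call:
step_arm(
  steps=[
    [[0.005,-0.005,0.1,0,0,0],[0.005,-0.005,0.2,0,0,0],[0.005,-0.005,0.3,0,0,0],[0.005,-0.005,0.36,0,0,0],[0.005,-0.005,0.36,0,0,0],[0.005,-0.005,0.36,0,0,0]],
  ],
)

```text
clock: 14.8
tool_pos: [0.5049, -0.0936, 0.1386]
orientation: [-177.2, 2.3, 50.1]
force: [0.6, 0.6, -0.5]
opening: 0.0377
gripper_force: 0.0
```

Call:
step_arm(
  steps=[
    [[0,0,0,0,0,0],[0,0,0,0,0,0],[0,0,0,0,0,0],[0,0,0,0,0,0],[0,0,0,0,0,0],[0,0,0,0,0,0]],
  ],
  jaw=255,
)

```text
clock: 15.4
tool_pos: [0.5051, -0.0935, 0.1388]
orientation: [-177.3, 2.3, 50.1]
force: [-0.2, 0.2, -0.0]
opening: 0.0158
gripper_force: 30.0
```

```bash
cat > f.py <<'E'
from h import *
import sys
n=int(sys.argv[1]) if len(sys.argv)>1 else 1
for k in range(n):
    o=get_obs(); Rt=R.from_euler('xyz',o["orientation"],degrees=True)
    print(round(o["clock"],2),"tool F",Rt.inv().apply(o["force"]).round(1),"M",Rt.inv().apply(o["moment"]).round(3),"pos",o["tool_pos"].round(4),"open",round(o["opening"],4),"wF",o["force"].round(1))
    if k<n-1: snapshot("top")
E
python3 f.py 3
```

```text
15.4 tool F [ 0.1 -0.3  0.1] M [-0.322  0.091 -0.031] pos [ 0.5051 -0.0935  0.1388] open 0.0158 wF [-0.2  0.2 -0. ]
15.45 tool F [0.4 0.9 0.5] M [-0.288  0.125  0.01 ] pos [ 0.505  -0.0935  0.1388] open 0.0159 wF [ 0.9 -0.3 -0.5]
15.5 tool F [ 0.1 -0.1 -0.1] M [-0.334  0.102 -0.002] pos [ 0.505  -0.0935  0.1387] open 0.0157 wF [0.  0.2 0.1]
```

Call:
step_arm(
  steps=[
    [[0,0,0,0,0,0.1],[0,0,0,0,0,0.2],[0,0,0,0,0,0.3],[0,0,0,0,0,0.4],[0,0,0,0,0,0.5]],
  ],
)

```text
clock: 16.0
tool_pos: [0.5052, -0.0928, 0.1386]
orientation: [-177.9, 2.8, 35.7]
force: [0.3, 3.0, -0.9]
opening: 0.0158
gripper_force: 30.0
```

```bash
python3 f.py
```

```text
16.0 tool F [ 2.1 -2.2  0.9] M [ 0.838  0.959 -0.25 ] pos [ 0.5052 -0.0928  0.1386] open 0.0158 wF [ 0.3  3.  -0.9]
```

Call:
step_arm(
  steps=[
    [[0,0,0,0,0,0.1],[0,0,0,0,0,0.2],[0,0,0,0,0,0.3],[0,0,0,0,0,0.4],[0,0,0,0,0,0.5]],
  ],
)

```text
clock: 16.5
tool_pos: [0.5055, -0.0929, 0.1388]
orientation: [-178.7, 3.3, 21.3]
force: [0.1, 3.5, 0.8]
opening: 0.0157
gripper_force: 30.0
```

```bash
python3 f.py
```

```text
16.5 tool F [ 1.3 -3.2 -0.8] M [ 0.902  0.852 -0.328] pos [ 0.5055 -0.0929  0.1388] open 0.0157 wF [0.1 3.5 0.8]
```

Call:
step_arm(
  steps=[
    [[0,0,0,0,0,0.1],[0,0,0,0,0,0.2],[0,0,0,0,0,0.3],[0,0,0,0,0,0.4]],
  ],
)

```text
clock: 16.9
tool_pos: [0.5056, -0.0929, 0.1389]
orientation: [-179.4, 3.4, 9.9]
force: [0.9, 3.4, 2.0]
opening: 0.0159
gripper_force: 30.0
```

```bash
python3 f.py
```

```text
16.9 tool F [ 1.3 -3.2 -2.1] M [ 1.052  0.554 -0.299] pos [ 0.5056 -0.0929  0.1389] open 0.0159 wF [0.9 3.4 2. ]
```

Call:
step_arm(
  steps=[
    [[0,0,0,0,0,0.1],[0,0,0,0,0,0.2],[0,0,0,0,0,0.3],[0,0,0,0,0,0.4]],
  ],
)

```text
clock: 17.3
tool_pos: [0.5058, -0.0929, 0.1391]
orientation: [179.9, 3.5, -1.6]
force: [1.6, 1.7, 1.2]
opening: 0.016
gripper_force: 30.0
```

```bash
python3 f.py
```

```text
17.3 tool F [ 1.5 -1.8 -1.3] M [ 1.041  0.375 -0.304] pos [ 0.5058 -0.0929  0.1391] open 0.016 wF [1.6 1.7 1.2]
```

Call:
step_arm(
  steps=[
    [[0,0,0,0,0,0.1],[0,0,0,0,0,0.2],[0,0,0,0,0,0.3],[0,0,0,0,0,0.4]],
  ],
)

```text
clock: 17.7
tool_pos: [0.5059, -0.093, 0.1392]
orientation: [179.2, 3.4, -13.1]
force: [1.1, 2.9, 1.7]
opening: 0.0159
gripper_force: 30.0
```

```bash
python3 f.py
```

```text
17.7 tool F [ 0.3 -3.1 -1.8] M [ 1.046  0.239 -0.331] pos [ 0.5059 -0.093   0.1392] open 0.0159 wF [1.1 2.9 1.7]
```

Call:
step_arm(
  steps=[
    [[0,0,0,0,0,0.1],[0,0,0,0,0,0.2],[0,0,0,0,0,0.3]],
  ],
)

```text
clock: 18.0
tool_pos: [0.5059, -0.0931, 0.1393]
orientation: [178.7, 3.2, -21.7]
force: [1.3, 2.1, 2.7]
opening: 0.0159
gripper_force: 30.0
```

```bash
python3 f.py
```

```text
18.0 tool F [ 0.3 -2.3 -2.8] M [ 0.922  0.152 -0.357] pos [ 0.5059 -0.0931  0.1393] open 0.0159 wF [1.3 2.1 2.7]
```

Call:
step_arm(
  steps=[
    [[0,0,-0.003,0,0,0.1],[0,0,-0.005,0,0,0.2]],
  ],
)

```text
clock: 18.2
tool_pos: [0.5061, -0.0929, 0.1397]
orientation: [178.5, 3.1, -27.4]
force: [1.9, 3.1, 0.6]
opening: 0.0159
gripper_force: 30.0
```

```bash
python3 f.py
```

```text
18.2 tool F [ 0.2 -3.6 -0.7] M [ 1.342  0.286 -0.322] pos [ 0.5061 -0.0929  0.1397] open 0.0159 wF [1.9 3.1 0.6]
```

Call:
step_arm(
  steps=[
    [[0,0,0,0,0,0.1],[0,0,0,0,0,0.2]],
  ],
)

```text
clock: 18.4
tool_pos: [0.5062, -0.0929, 0.1397]
orientation: [178.2, 2.9, -33.2]
force: [1.8, 2.7, 0.8]
opening: 0.0157
gripper_force: 30.0
```

```bash
python3 f.py
```

```text
18.4 tool F [-0.  -3.2 -0.9] M [ 1.184  0.061 -0.361] pos [ 0.5062 -0.0929  0.1397] open 0.0157 wF [1.8 2.7 0.8]
```

Call:
step_arm(
  steps=[
    [[0,0,0,0,0,0.1],[0,0,0,0,0,0.2]],
  ],
)

```text
clock: 18.6
tool_pos: [0.5062, -0.093, 0.1398]
orientation: [177.9, 2.7, -38.9]
force: [1.3, 3.2, 1.3]
opening: 0.0157
gripper_force: 30.0
```

```bash
python3 f.py
```

```text
18.6 tool F [-1.1 -3.2 -1.4] M [ 1.141 -0.005 -0.24 ] pos [ 0.5062 -0.093   0.1398] open 0.0157 wF [1.3 3.2 1.3]
```

Call:
step_arm(
  steps=[
    [[0,0,0,0,0,0.1],[0,0,0,0,0,0.2]],
  ],
)

```text
clock: 18.8
tool_pos: [0.5062, -0.093, 0.1398]
orientation: [177.6, 2.5, -44.6]
force: [1.8, 0.9, 1.6]
opening: 0.0159
gripper_force: 30.0
```

```bash
python3 f.py
```

```text
18.8 tool F [ 0.6 -1.8 -1.7] M [ 1.085 -0.074 -0.353] pos [ 0.5062 -0.093   0.1398] open 0.0159 wF [1.8 0.9 1.6]
```

```bash
sed -i 's/"wF",o\["force"\].round(1))/"tau6",round(o["tau"][5],3),"j6",round(o["joint_pos"][5],2))/' f.py
cat > band.py <<'E'
from h import *
import sys
o,im,P,Q=hoop(sys.argv[1]); save(sys.argv[1],im,1.4)
b=(P[...,0]>.518)&(P[...,0]<.58)&(abs(P[...,1]+.0925)<.005)&(P[...,2]>.110)&(P[...,2]<.145)
q=P[b]; r=np.hypot(q[:,0]-.544,q[:,2]-.1045); q=q[(r>.0275)&(r<.033)]; print("band fit",circ(q[:,0],q[:,2]),np.percentile(q[:,0],[1,99]).round(4))
l=(P[...,0]>.515)&(P[...,0]<.58)&(abs(P[...,1]+.081)<.003)&(P[...,2]>.110)&(P[...,2]<.145);c=P[l];r=np.hypot(c[:,0]-.544,c[:,2]-.105);c=c[(r>.025)&(r<.0295)];print("land fit",circ(c[:,0],c[:,2]))
for x in np.arange(.52,.580,.008):
    k=lambda a:round(float(np.median(np.hypot(a[:,0]-.5439,a[:,2]-.1052)))*1000,2) if len(a)>3 else 0
    print(round(x,3),k(q[abs(q[:,0]-x)<.004]),k(c[abs(c[:,0]-x)<.004]))
E
python3 f.py; python3 band.py b1
```

```text
18.8 tool F [ 0.6 -1.8 -1.7] M [ 1.085 -0.074 -0.353] pos [ 0.5062 -0.093   0.1398] open 0.0159 tau6 0.493 j6 34.94
18.8 [ 0.5062 -0.093   0.1398] [177.61   2.47 -44.63] [1.8 0.9 1.6] [ 0.845 -0.709  0.303] 0.0159
band fit (array([0.54399269, 0.1046814 ]), np.float64(0.02928457603277078), np.float64(0.00025027428125523637), 1621) [0.5192 0.5722]
land fit (array([0.5435724 , 0.10514982]), np.float64(0.02665254978128816), np.float64(0.00024492078604911055), 738)
0.52 29.03 27.08
0.528 28.71 26.75
0.536 28.64 26.64
0.544 28.92 26.51
0.552 28.76 26.41
0.56 28.78 26.42
0.568 29.17 26.46
0.576 29.19 0
```

Call:
step_arm(
  steps=[
    [[0,0,0,0,0,0.1]],
  ],
)

```text
clock: 18.95
tool_pos: [0.5062, -0.0931, 0.1398]
orientation: [177.5, 2.4, -47.4]
force: [2.3, 2.0, 2.0]
opening: 0.0159
gripper_force: 30.0
```

Call:
step_arm(
  steps=[
    [[0,0,0,0,0,0.1]],
  ],
)

```text
clock: 19.05
tool_pos: [0.5062, -0.0931, 0.1398]
orientation: [177.4, 2.2, -50.3]
force: [2.2, 2.7, 1.4]
opening: 0.0159
gripper_force: 30.0
```

```bash
python3 f.py
```

```text
19.05 tool F [-0.8 -3.3 -1.6] M [ 1.268 -0.168 -0.308] pos [ 0.5062 -0.0931  0.1398] open 0.0159 tau6 0.526 j6 29.27
```

Call:
step_arm(
  steps=[
    [[0,0,0,0,0,0.1]],
  ],
)

```text
clock: 19.15
tool_pos: [0.5062, -0.0931, 0.1398]
orientation: [177.3, 2.1, -53.2]
force: [2.2, 1.5, 2.7]
opening: 0.0159
gripper_force: 30.0
```

```bash
python3 f.py
```

```text
19.15 tool F [ 0.1 -2.5 -2.8] M [ 1.243 -0.15  -0.347] pos [ 0.5062 -0.0931  0.1398] open 0.0159 tau6 0.477 j6 26.4
```

Call:
step_arm(
  steps=[
    [[0,0,0,0,0,0.1]],
  ],
)

```text
clock: 19.25
tool_pos: [0.5062, -0.0931, 0.1398]
orientation: [177.2, 1.9, -56.0]
force: [2.5, 1.5, 2.4]
opening: 0.0158
gripper_force: 30.0
```

```bash
python3 f.py
```

```text
19.25 tool F [ 0.  -2.8 -2.6] M [ 1.209 -0.218 -0.364] pos [ 0.5062 -0.0931  0.1398] open 0.0158 tau6 0.467 j6 23.54
```

Call:
step_arm(
  steps=[
    [[0,0,0,0,0,0.1]],
  ],
)

```text
clock: 19.35
tool_pos: [0.5062, -0.0932, 0.1398]
orientation: [177.1, 1.8, -58.9]
force: [1.6, 1.5, 2.3]
opening: 0.016
gripper_force: 30.0
```

```bash
python3 f.py; python3 band.py b2
```

```text
19.35 tool F [-0.5 -2.  -2.4] M [ 1.181 -0.277 -0.371] pos [ 0.5062 -0.0932  0.1398] open 0.016 tau6 0.459 j6 20.67
19.35 [ 0.5062 -0.0932  0.1398] [177.07   1.8  -58.9 ] [1.6 1.5 2.3] [ 0.868 -0.867  0.32 ] 0.016
band fit (array([0.5439603 , 0.10457646]), np.float64(0.029319869184779), np.float64(0.00024779628267138277), 1469) [0.5187 0.5718]
land fit (array([0.54524351, 0.1071787 ]), np.float64(0.024141694047682974), np.float64(0.0002499705751783959), 350)
0.52 29.1 0
0.528 28.71 0
0.536 28.58 0
0.544 28.76 26.37
0.552 28.73 26.39
0.56 28.73 26.39
0.568 29.06 26.34
0.576 28.98 0
```

Call:
step_arm(
  steps=[
    [[0,0,0,0,0,0.1]],
  ],
)

```text
clock: 19.5
tool_pos: [0.5061, -0.0932, 0.1398]
orientation: [177.0, 1.7, -61.6]
force: [3.5, 3.0, 2.2]
opening: 0.0159
gripper_force: 30.0
```

Call:
step_arm(
  steps=[
    [[0,0,0,0,0,0.1]],
  ],
)

```text
clock: 19.6
tool_pos: [0.5061, -0.0932, 0.1398]
orientation: [176.9, 1.5, -64.6]
force: [2.3, 2.6, 2.3]
opening: 0.0158
gripper_force: 30.0
```

```bash
python3 f.py
```

```text
19.6 tool F [-1.4 -3.1 -2.4] M [ 1.335 -0.334 -0.377] pos [ 0.5061 -0.0932  0.1398] open 0.0158 tau6 0.483 j6 15.0
```

Call:
step_arm(
  steps=[
    [[0,0,0,0,0,0.08]],
  ],
)

```text
clock: 19.7
tool_pos: [0.5061, -0.0932, 0.1398]
orientation: [176.8, 1.4, -66.9]
force: [2.9, 2.0, 2.4]
opening: 0.016
gripper_force: 30.0
```

```bash
python3 f.py
```

```text
19.7 tool F [-0.7 -3.3 -2.6] M [ 1.24  -0.324 -0.375] pos [ 0.5061 -0.0932  0.1398] open 0.016 tau6 0.138 j6 12.7
```

Call:
step_arm(
  steps=[
    [[0,0,0,0,0,0.08]],
  ],
)

```text
clock: 19.8
tool_pos: [0.5061, -0.0932, 0.1398]
orientation: [176.8, 1.2, -69.1]
force: [2.9, 1.9, 1.5]
opening: 0.016
gripper_force: 30.0
```

```bash
python3 f.py
```

```text
19.8 tool F [-0.8 -3.3 -1.7] M [ 1.203 -0.391 -0.411] pos [ 0.5061 -0.0932  0.1398] open 0.016 tau6 0.243 j6 10.43
```

Call:
step_arm(
  steps=[
    [[0,0,0,0,0,0.08]],
  ],
)

```text
clock: 19.9
tool_pos: [0.5061, -0.0932, 0.1398]
orientation: [176.7, 1.1, -71.4]
force: [2.7, 2.0, 2.6]
opening: 0.0161
gripper_force: 30.0
```

```bash
python3 f.py
```

```text
19.9 tool F [-1.  -3.1 -2.8] M [ 1.238 -0.515 -0.417] pos [ 0.5061 -0.0932  0.1398] open 0.0161 tau6 0.246 j6 8.14
```

Call:
step_arm(
  steps=[
    [[0,0,0,0,0,0.08]],
  ],
)

```text
clock: 20.0
tool_pos: [0.5061, -0.0932, 0.1398]
orientation: [176.7, 1.0, -73.7]
force: [3.5, 1.8, 2.7]
opening: 0.016
gripper_force: 30.0
```

```bash
python3 f.py; python3 band.py b3
```

```text
20.0 tool F [-0.7 -3.7 -2.9] M [ 1.174 -0.479 -0.47 ] pos [ 0.5061 -0.0932  0.1398] open 0.016 tau6 0.237 j6 5.85
20.0 [ 0.5061 -0.0932  0.1398] [176.7    0.98 -73.7 ] [3.5 1.8 2.7] [ 0.817 -0.992  0.421] 0.016
band fit (array([0.54385616, 0.10412325]), np.float64(0.02956869058019163), np.float64(0.00023115296266937164), 705) [0.5185 0.5708]
land fit (array([0.56138856, 0.11135892]), np.float64(0.008226751158138383), np.float64(3.386344302012572e-05), 4)
0.52 28.97 0
0.528 28.84 0
0.536 28.4 0
0.544 28.74 0
0.552 28.52 0
0.56 28.58 0
0.568 28.97 26.42
0.576 0 0
```

Torque is now about 0.43 Nm against a loose mean of 0.32 Nm, roughly +0.1, and it climbed at about 0.25 Nm/rad as described. That is snug, so I'll release, lift clear and check.

Call:
step_arm(
  steps=[
    [[0,0,0,0,0,0],[0,0,0,0,0,0],[0,0,0,0,0,0],[0,0,0,0,0,0]],
  ],
  jaw=170,
)

```text
clock: 20.45
tool_pos: [0.5043, -0.0938, 0.1388]
orientation: [176.5, 1.0, -73.8]
force: [-0.1, 0.0, 0.3]
opening: 0.0294
gripper_force: 0.0
```

Call:
step_arm(
  steps=[
    [[0,0,-0.05,0,0,0],[0,0,-0.15,0,0,0],[0,0,-0.35,0,0,0],[0,0,-0.6,0,0,0],[0,0,-0.8,0,0,0],[0,0,-0.8,0,0,-0.2],[0,0,-0.8,0,0,-0.5],[0,0,-0.8,0,0,-0.8],[0,0,-0.8,0,0,-1],[0,0,-0.8,0,0,-1]],
  ],
)

```text
clock: 21.45
tool_pos: [0.5101, -0.0935, 0.2199]
orientation: [177.5, 2.5, -45.1]
force: [-0.4, 0.6, -0.1]
opening: 0.0288
gripper_force: 0.0
```

Call:
step_arm(
  steps=[
    [[0,0,0,0,0,-0.25],[0,0,0,0,0,-0.5],[0,0,0,0,0,-0.75],[0,0,0,0,0,-1],[0,0,0,0,0,-1]],
  ],
)

```text
clock: 21.95
tool_pos: [0.51, -0.0935, 0.2195]
orientation: [179.0, 3.4, -16.5]
force: [0.3, 0.4, -0.3]
opening: 0.0294
gripper_force: 0.0
```

Call:
step_arm(
  steps=[
    [[-0.08,0,0,0,0,-0.15],[-0.2,0,0,0,0,-0.3],[-0.3,0,0,0,0,-0.5],[-0.4,0,0,0,0,-0.5],[-0.4,0,0,0,0,-0.5]],
  ],
)

```text
clock: 22.45
tool_pos: [0.4709, -0.082, 0.222]
orientation: [179.9, 3.5, -2.4]
force: [-0.5, -1.0, 0.6]
opening: 0.0293
gripper_force: 0.0
```

```bash
python3 knob.py k3 | tail -9
python3 - <<'E'
from h import *
im,d=snapshot("scene"); save("s2",im[120:300,100:400],2.4)
E
```

```text
z0.156 29 [ 0.5054 -0.0925  0.1543] [ 0.5014 -0.0977  0.154 ] [ 0.5112 -0.0875  0.1548]
hoop (array([0.54405875, 0.10497703]), np.float64(0.029056303964779966), np.float64(0.00026292942003224007), 1505)
0.52 [23.0, 29.3, 29.2, 29.3, 29.2, 29.4, 29.3, 29.1, 29.4, 29.6, 29.5, 28.8, 29.0, 29.3, 29.0, 29.1, 29.0, 29.2, 29.2, 29.2, 29.1, 29.4, 29.3, 29.4, 29.3, 29.5, 28.8, 27.2, 27.3, 27.2, 27.1, 27.2, 27.2, 27.2, 27.1, 27.3]
0.528 [23.1, 28.9, 29.4, 29.1, 29.0, 29.2, 29.2, 29.2, 29.2, 29.2, 29.3, 29.6, 26.5, 28.5, 28.4, 28.7, 28.5, 28.4, 28.2, 28.6, 28.6, 28.6, 28.7, 28.6, 29.0, 28.4, 28.5, 26.5, 26.8, 26.9, 26.9, 26.7, 26.9, 26.9, 26.9, 27.0]
0.536 [23.3, 23.5, 29.1, 29.3, 29.5, 29.1, 29.2, 29.0, 29.3, 29.5, 29.0, 29.0, 26.8, 28.3, 28.3, 28.6, 28.5, 28.6, 28.6, 28.4, 28.3, 28.6, 28.7, 28.1, 28.5, 28.6, 28.5, 26.6, 26.5, 26.5, 26.8, 26.5, 26.9, 26.8, 26.7, 26.5]
0.544 [23.0, 23.0, 28.6, 29.2, 29.6, 29.1, 29.2, 28.8, 29.5, 29.2, 29.4, 29.3, 28.3, 28.5, 28.5, 28.3, 28.4, 27.9, 28.6, 28.5, 27.9, 28.3, 28.8, 28.9, 28.7, 28.3, 28.4, 26.7, 26.4, 26.4, 26.2, 26.6, 26.3, 26.4, 26.4, 26.2]
0.552 [23.7, 23.5, 29.2, 29.5, 29.2, 29.2, 29.2, 29.3, 29.4, 29.3, 29.5, 29.7, 28.5, 28.1, 28.4, 28.5, 28.4, 28.5, 28.5, 28.6, 28.5, 28.4, 28.4, 28.5, 28.2, 28.4, 28.6, 270.2, 26.5, 26.5, 25.8, 26.2, 26.4, 26.0, 26.2, 26.3]
0.56 [24.2, 23.2, 23.2, 29.6, 29.5, 29.8, 29.5, 29.5, 29.4, 29.4, 29.6, 29.7, 29.0, 28.1, 28.6, 28.3, 28.2, 28.5, 28.4, 28.3, 28.5, 28.5, 28.7, 28.9, 28.3, 28.2, 28.4, 26.7, 26.7, 26.2, 26.5, 26.4, 26.2, 26.6, 26.2, 26.2]
0.568 [24.0, 23.8, 0, 29.7, 29.7, 29.6, 29.8, 29.6, 29.6, 29.6, 29.4, 29.6, 29.6, 28.9, 28.6, 28.8, 28.7, 28.6, 28.8, 28.9, 28.8, 28.7, 28.9, 28.9, 29.0, 28.8, 28.7, 26.4, 26.3, 26.3, 26.2, 26.4, 26.4, 26.4, 26.4, 26.0]
```

View pics/k3.png

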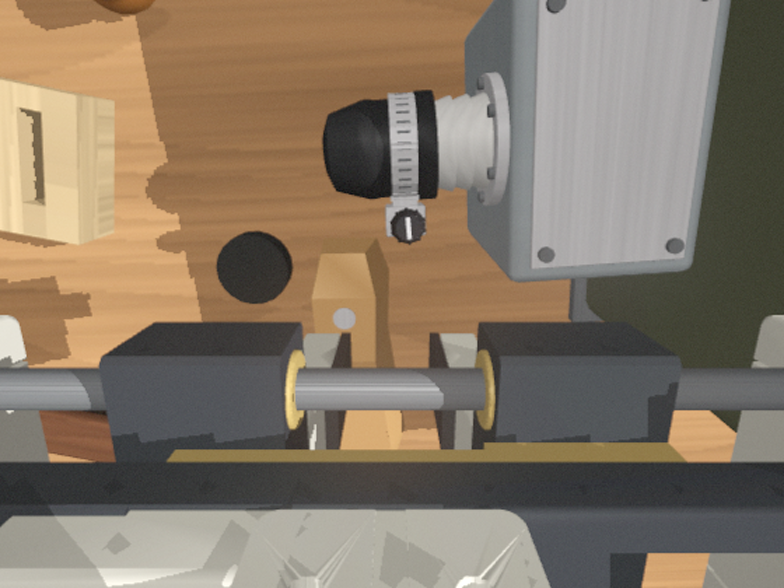

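The picture shows the band snug on the cap at (403,145) with the knob released at (408,226). The fitted outer radius fell from 30.5 to 29.1 mm, a uniform 2 mm over the land. Next I'll quantify the squareness and gap from this same data.

Run:
```python
from h import *
for f,zc in(("k1",.1040),("k3",.1050)):
    P=np.load(f+".npz")["P"]; X=[];I=[];O=[];G=[]
    for x in np.arange(.524,.572,.004):
        a=P[(abs(P[...,0]-x)<.002)&(P[...,1]<-.075)&(P[...,1]>-.116)&(P[...,2]>.11)]
        rr=np.hypot(a[:,0]-.5439,a[:,2]-.1052); land=np.median(rr[a[:,1]>-.083]); y=a[:,1]
        hi=y[rr>land+1.2e-3]; o=np.percentile(hi,99.5)
        rim=y[(rr>land+2.65e-3)&(y<-.097)]; g=y[(rr<land+1.2e-3)&(y<-.095)&(y>-.105)]
        b=np.percentile(y[(rr>land+1.2e-3)&(rr<land+2.5e-3)&(y>-.102)],1) if len(y) else 0
        X.append(x);O.append(o);I.append(b);G.append(np.percentile(rim,98) if len(rim)>5 else np.nan)
    X,O,I,G=map(np.array,(X,O,I,G))
    print(f,"outer",(O*1e3).round(1),"inner",(I*1e3).round(1),"rim",(G*1e3).round(1))
    k=~np.isnan(G);print("slopes outer",np.polyfit(X,O,1)[0].round(4),"rim",np.polyfit(X[k],G[k],1)[0].round(4),"mean rim",np.nanmean(G).round(4),"outer mean",O.mean().round(4))
```

```text
k1 outer [-85.5 -87.1 -76.6 -76.8 -89.1 -75.8 -76.1 -77.1 -77.9 -80.2 -85.8 -85.5] inner [-100.9 -101.9 -101.7 -100.9 -102.  -101.8 -101.7 -101.7 -101.3 -100.2
 -100.   -97.9] rim [ -98.3 -100.2  -98.9  -98.6  -97.9  -98.   -97.8  -98.6  -97.5  -97.9
  -97.4  -97.3]
slopes outer 0.0149 rim 0.0408 mean rim -0.0982 outer mean -0.0811
k3 outer [-82.4 -75.7 -76.8 -80.5 -76.5 -76.1 -84.8 -75.2 -85.9 -83.5 -85.7 -85.9] inner [-101.7 -101.  -101.5 -101.4 -101.4 -101.5 -101.2 -101.7 -100.6  -99.5
 -101.3  -99.3] rim [-102.3  -99.   -99.6 -100.1  -98.2  -97.1  -97.3  -98.4  -97.8  -99.9
  -98.8  -97.5]
slopes outer -0.182 rim 0.0561 mean rim -0.0988 outer mean -0.0807
```

Run:
```python
from h import *
from scipy.ndimage import median_filter
t=np.radians(1.25); n=np.array([-np.sin(t),np.cos(t)])
for f in("k1","k3"):
    P=np.load(f+".npz")["P"]; print(f)
    for x in np.arange(.522,.573,.006):
        a=P[(abs(P[...,0]-x)<.003)&(P[...,1]<-.07)&(P[...,1]>-.12)&(P[...,2]>.11)&(P[...,2]<.14)]
        u=(a[:,0]-.544)*n[0]+a[:,1]*n[1]; r=np.hypot(a[:,0]-.5439-(-.0218)*(a[:,1]+.08),a[:,2]-.1052)
        i=np.argsort(u); u,r=u[i],median_filter(r[i],15)
        land=np.median(r[u>-.083]); k=r>land+.001
        o=u[k&(u<-.080)].max(); rim_in=u[(r>land-.001)].min()
        gap=u[(~k)&(u<-.094)&(u>-.104)&(r>land-.001)]
        print(round(x,3),"outer",(o*1e3).round(1),"rim back",(rim_in*1e3).round(1),"diff",((o-rim_in)*1e3).round(1),"gap pts",len(gap),(gap.min()*1e3).round(1) if len(gap) else "",(gap.max()*1e3).round(1) if len(gap) else "")
```

```text
k1
0.522 outer -86.5 rim back -110.3 diff 23.8 gap pts 0  
0.528 outer -86.7 rim back -110.2 diff 23.4 gap pts 0  
0.534 outer -86.2 rim back -110.1 diff 23.9 gap pts 0  
0.54 outer -86.2 rim back -119.9 diff 33.6 gap pts 0  
0.546 outer -86.3 rim back -119.8 diff 33.5 gap pts 0  
0.552 outer -85.6 rim back -119.7 diff 34.1 gap pts 0  
0.558 outer -86.3 rim back -119.9 diff 33.6 gap pts 0  
0.564 outer -86.1 rim back -120.4 diff 34.3 gap pts 0  
0.57 outer -86.0 rim back -119.9 diff 33.9 gap pts 0  
k3
0.522 outer -85.1 rim back -109.9 diff 24.8 gap pts 0  
0.528 outer -85.2 rim back -119.4 diff 34.2 gap pts 8 -99.9 -99.8
0.534 outer -85.6 rim back -119.4 diff 33.8 gap pts 0  
0.54 outer -85.9 rim back -119.9 diff 34.0 gap pts 12 -100.1 -99.2
0.546 outer -85.6 rim back -120.0 diff 34.5 gap pts 0  
0.552 outer -86.0 rim back -119.5 diff 33.5 gap pts 0  
0.558 outer -85.9 rim back -110.1 diff 24.2 gap pts 0  
0.564 outer -86.0 rim back -119.9 diff 33.9 gap pts 0  
0.57 outer -85.9 rim back -119.8 diff 34.0 gap pts 0
```

The near side stands about 1 mm off the rim, the far side is flush and the tilt is about 1°, so the band is seated, square and snug. The gripper is well clear, so I'm handing in.

```bash
python3 -c "
from plant import *
print(get_obs()['clock']); print(close_job())"
```

```text
22.55
the job is handed in; nothing more can be done
None
```

The larger clamp is on the cap and handed in at 22.6 s: it sits against the rim (about 1° off square, with a gap of up to 1 mm on the screw side), tightened to roughly 0.1 Nm above loose turning and released; the arm did not touch the other objects.

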